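Lock the pipe in the wedge vice

TASK

Take the tapered wedge from the rack, set it tip down in the slot of the wedge vice and let go of it, then with the hand rammer give it one light tap to start it, lift the rammer clear while the wedge still stands proud, and tap the wedge down until its top is flush with the vice and the pipe is held tight. Finally stand the rammer upright on the table again. Leave the two packers in the rack.

Things in the scene. Friction and masses are not known exactly. Their poses are not given: they have to be found in the camera images.
- slot (a point): Centre of the slot mouth in the level top of the vice, 82 mm above the table, when the wedge is flush (mouth then 21 mm wide along x). At the start the jaw narrows the mouth to 16 to 17 mm, so the open slot's centre lies 2 to 2.5 mm further to +x. 48 mm long along y, 74 mm deep; both long faces slope 1:14, narrowing downwards like the wedge. Axes as the vice
- vice: Fixed grey wedge vice, base 155 x 110 mm, 82 mm high; origin under its base, 40 mm from the slot centre towards -x. x = clamping direction: rubber pad (at -x), pipe, sliding jaw, slot, rear wall (at +x); y = along the slot and the pipe; z up. Its top round the slot is 68 mm wide along y
- jaw (a joint): travel of the steel sliding jaw from the slot towards the pipe, m: starts 0 to 0.001, touches the pipe at about 0.003 to 0.004, about 0.005 when the wedge is flush. It drags with about 3 N and stays where it is left
- pad: black rubber pad on the far side of the pipe from the jaw, 13 x 70 x 40 mm; it gives about 4 N per mm when the pipe is pressed on it. Its origin is the vice's base centre
- pipe: plain metal pipe 34 mm across and 150 mm long, lying loosely in the vice between pad and jaw, along the slot's y. Origin under its middle; y along the pipe
- wedge_mid (a point): Centre (half-way up) of the loose steel wedge: 70 mm long, 40 mm wide (y, parallel faces: grasp across these), tapering in thickness (x) on both sides alike from 21 mm at the top to 11 mm at the tip. Stands tip down, z up, in one of the rack's three pockets. Set loosely in the vice slot, its top is about 28 to 37 mm proud of the vice
- wedge_top (a point): Centre of the wedge's top face, 35 mm above wedge_mid along its z. Driving it down takes some 5 N at first (jaw's drag) and, from about 14 mm proud, rising to some 20 N when flush (pipe pressed on the pad); it stays where it is driven
- wedge: the wedge, origin at the centre of its tip (35 mm below wedge_mid), same axes
- rack: fixed wooden rack 160 x 75 x 32 mm, origin at the centre of its underside. Three pockets 18 x 45 mm, 24 mm deep (floor 8 mm above the table) at x = -50, 0 and +50 mm hold the wedge and the two packers in any order, their widths along the rack's y
- rammer_mid (a point): centre (62.5 mm up) of the upright hand rammer, 125 mm tall, 0.4 to 0.65 kg: a rubber foot 50 mm across and 35 mm high at the bottom, and above it a round wooden handle 28 mm across and 90 mm long. It stands on its foot on the table
- rammer_foot (a point): centre of the rammer's striking face, 62.5 mm below rammer_mid along its z
- rammer: the rammer, origin at rammer_foot, z up along the handle
- packer_a: parallel steel packer, flat block 12 x 40 x 70 mm, standing in one pocket of the rack; not the wedge, leave it; origin at the centre of its underside
- packer_b: thinner, shorter parallel steel packer, 9 x 40 x 60 mm, standing in another pocket of the rack; leave it; origin at the centre of its underside
There are look-alikes about, which are no part of the job. What is shaped like the wedge but red is not meant.

How it is judged:
On the way, in this order (a step that is already met when the one before it is completed fails the run):
1. the wedge stands tip down in the vice slot, let go, and still well proud (horizontal distance between wedge_mid and slot below 0.012 m and angle between wedge's own z axis and vertical below 0.15 rad and z of wedge_top in the frame of slot between 0.012 and 0.045 m and contact force between the fingers and wedge below 0.1 N), for 0.2 s.
2. the rammer gives the wedge a first tap, which leaves it proud (contact force between rammer and wedge above 2 N and z of wedge_top in the frame of slot above 0.004 m).
3. the rammer is lifted at least 8 mm clear of the wedge, which is still proud (z of rammer_foot in the frame of wedge_top above 0.008 m and z of wedge_top in the frame of slot above 0.004 m and contact force between rammer and wedge below 0.01 N).
4. the rammer, not the fingers, brings the wedge flush (z of wedge_top in the frame of slot between -0.006 and 0.003 m and contact force between rammer and wedge above 1 N and contact force between the fingers and wedge below 0.1 N).
At the end, for the whole second after the job is handed in: Wedge upright (0.15 rad) within 12 mm of the slot centre, its top at most 3 mm proud or 6 mm sunk; pipe pressed on the pad with over 4 N and within 20 mm of its start; rammer upright (0.1 rad) on its foot on the table, within 4 mm of the surface; all at rest (horizontal distance between wedge_mid and slot below 0.012 m and angle between wedge's own z axis and vertical below 0.15 rad and z of wedge_top in the frame of slot between -0.006 and 0.003 m and contact force between pipe and pad above 4 N and distance of pipe from where it was at the start of the episode below 0.02 m and angle between rammer's own z axis and vertical below 0.1 rad and height (world z) of rammer_foot between -0.004 and 0.004 m and linear speed of each of rammer, wedge below 0.02 m/s); the robot touches nothing.
It fails at once if a packer is shifted by more than 30 mm (distance of any of packer_a, packer_b from where it was at the start of the episode above 0.03 m).
It also fails if it takes over 64 s, if anything falls off the work surface, if the arm or the gripper's body presses on something with over 40 N, if the wrist force passes 120 N, or if a joint passes its speed limit or range.

ROBOT

A 7-joint arm with a two-finger parallel gripper is mounted at the origin on the work surface. World frame = base frame: x ahead of the robot, y to its left, z up, the work surface at z = 0. Lengths are in m, angles in rad, forces in N, time in s.
With the tool pointing down it reaches from about 0.35 to 0.9 m from the base axis. Payload 8.1 kg.
Tool frame: the origin (TCP) lies midway between the tips of the shut fingers; the grasp point (between the pads) lies 19 mm behind it; z points along the fingers, y is the direction in which the jaws open and shut (so a half turn about z gives the same grasp; the last joint's range is limited). The gripper opens to 92 mm and grips with 3 to 60 N. Pads are 19 mm wide; open, the fingers measure 130 mm over their backs; the gripper's body (75 mm by 190 mm) begins 47 mm behind the grasp point.
Start: joints at [-1.32, 0.434, 0.025, 1.573, -0.012, 1.134, -0.075], TCP at [0.217, 0.586, 0.227] pointing down, gripper open.
Joint ranges: [-2.62, 2.62], [-0.44, 2.09], [-1.27, 1.32], [0.08, 2.57], [-1.32, 4.46], [0.12, 2], [-2.74, 2.74]. Speed limits (rad/s): [2.22, 2.22, 3.01, 3.01, 3.14, 3.14, 3.14].

INTERFACE

Orientations are given as a rotation vector (axis times angle).
In Python, from cell import arm gives the robot as it stands. The module is installed in compiled form; this text tells all that it offers.
- The arm moves only by the tool jog_arm, never from a script. Its argument "increments" is a list of rows, each an object with "slide": the shift along the tool's x, y, z in mm, a list of three; "roll": the turn about the tool's z in rad; "gripper": the opening, from 0 (shut) to 1 (fully open). In form: [{"slide": [x, y, z], "roll": roll, "gripper": gripper}, ...]. A call has exactly 10 rows; each row is the pose to reach, as a shift and turn from the pose commanded when the call began, along the tool's axes at that moment; what a row does not reach only later rows make up. A row lasts 1/12 s, in which the tool goes at most 41.7 mm and 7.16 degrees, less where a joint would pass 70% of its speed; a pose out of reach is approached as far as the arm can. A call with a gripper value outside its range is refused whole. The fingers move at their own pace and stop on an object; "newtons" is the grip in N (left out, the last holds). Time passes only in rows, so rows that repeat a pose let the fingers close, or fill a call up. It gives the time, the measured TCP pose, the force and the opening at its end, in the units of the state.
- arm.observe(): the state, without advancing time (a new reading comes with each control period).
- arm.get_image(name): name is "scene" or "top"; returns a dict with "frame" (384x512x3 uint8, blue, green, red), "depth" (384x512 float32, m along the optical axis (not along the pixel's ray), 0 where there is no reading), "intrinsics" (3x3 intrinsics, pixels), "dist_coeffs" ([k1, k2, p1, p2, k3] as OpenCV has them; the pictures are not rectified), "R" (3x3) and "t" (3): a world point X has camera coordinates R X + t. Camera axes: x right, y down, z forward; pixel columns grow to the right and rows downward; lengths in m; the calibration is good to about 2 mm. A picture is of the moment at which its call begins.
- arm.sign_off(): hands the job in, once; it reports no verdict.
The state is a dict: "clock": time; "joints": joint angles; "dq": joint speeds; "joint_efforts": joint torques, N m; "position": TCP position; "ee_rot": TCP orientation; "force": force on the tool from outside, world axes, zero at the start; "ft_torque": the same for the moment, N m; "width": opening from 0.0 (shut) to 1.0 (fully open).
Only numpy, scipy, OpenCV 4.12 (cv2) and the standard library are available. Lean on these libraries where they do the work, as an engineer would, in place of code of your own. Each camera call takes 0.05 s, during which the arm holds its last target.

## Working session

There is one attempt and no reset: what is moved stays moved. The work goes in short steps, Python scripts to look and compute and a tool call to move; the robot and the scene stay as the last step left them, time stands still between calls to the robot, and variables do not carry over. Pictures are saved under pics/ and viewed, and the job is handed in when it is done.

Besides the shell and the picture viewer there is one more tool, called after "Emit:" by a JSON object that holds its "op" and its "data", one argument or row to a line. jog_arm: Moves the arm, as the interface text tells. Its arguments: {"type":"object","properties":{"increments":{"type":"array"},"newtons":{"type":"number"}},"required":["increments"]}

```bash
mkdir -p pics; cat > h.py <<'E'
import numpy as np,cv2
from cell import arm
def shot(n,f):
    d=arm.get_image(n); cv2.imwrite('pics/%s.png'%f,d['frame']); np.savez('pics/%s.npz'%f,**{k:np.asarray(v) for k,v in d.items()}); return d
def ld(f): return dict(np.load('pics/%s.npz'%f))
def cloud(d):
    h,w=d['depth'].shape
    u,v=np.meshgrid(np.arange(w),np.arange(h))
    p=cv2.undistortPoints(np.stack([u,v],-1).reshape(-1,1,2).astype(float),d['intrinsics'],d['dist_coeffs']).reshape(h,w,2)
    z=d['depth']; c=np.dstack([p[...,0]*z,p[...,1]*z,z])
    P=(c-d['t'].reshape(3))@d['R']; P[z==0]=np.nan
    return P
E
python3 - <<'E'
from h import *
for n in('scene','top'):
    d=shot(n,n+'0'); print(d['R'],d['t'],d['intrinsics'])
print(arm.observe())
E
```

```text
[[-0.1193139   0.99284518 -0.00475837]
 [ 0.77969762  0.09072988 -0.61954799]
 [-0.61468351 -0.07763078 -0.78494436]] [ 0.10455925 -0.35339007  1.19013314] [[357.11370248   0.         256.71162803]
 [  0.         357.11370248 196.38375942]
 [  0.           0.           1.        ]]
[[ 0.03080119 -0.99952302  0.00223958]
 [-0.97537228 -0.03054641 -0.21843953]
 [ 0.21840375  0.00454377 -0.97584792]] [-0.07345997  0.54252383  0.91663231] [[371.07848262   0.         258.36507612]
 [  0.         371.07848262 193.47210791]
 [  0.           0.           1.        ]]
{'clock': 0.1, 'joints': array([-1.31960471,  0.4351383 ,  0.02498422,  1.57398619, -0.01158546,
        1.13396383, -0.07510217]), 'dq': array([-4.72045764e-04, -5.69533868e-04, -3.57417512e-04, -1.00726119e-03,
       -4.13307266e-04, -5.79438908e-04,  6.60877832e-05]), 'joint_efforts': array([ 1.95885426e-03, -6.69127178e+01,  9.87132266e-01, -3.15150189e+01,
       -6.06135721e-02,  3.74419231e-02,  9.71938630e-05]), 'position': array([0.21644348, 0.58586188, 0.22604059]), 'ee_rot': array([-5.52939198e-01, -3.09244976e+00,  2.11649757e-03]), 'force': array([ 0.1188886 , -0.64035942,  0.40562275]), 'ft_torque': array([-0.05341612,  0.00899178,  0.04347822]), 'width': 0.9995369373004491}
```

View pics/scene0.png

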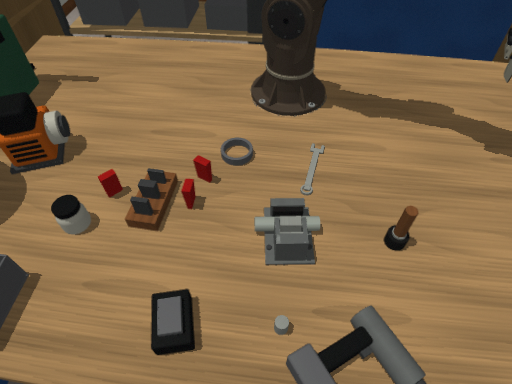

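View pics/top0.png

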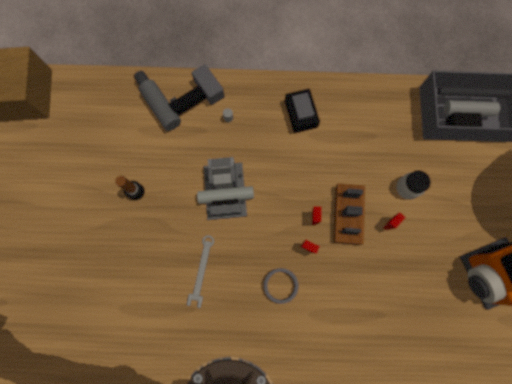

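```bash
python3 - <<'E'
from h import *
s=ld('scene0');t=ld('top0')
a=cv2.resize(s['frame'][150:250,85:215],(780,600),interpolation=cv2.INTER_CUBIC);cv2.imwrite('pics/c1.png',a)
a=cv2.resize(s['frame'][190:270,245:345],(750,600),interpolation=cv2.INTER_CUBIC);cv2.imwrite('pics/c2.png',a)
a=cv2.resize(t['frame'][175:255,325:375],(375,600),interpolation=cv2.INTER_CUBIC)
b=cv2.resize(t['frame'][145:225,195:260],(420,600),interpolation=cv2.INTER_CUBIC);cv2.imwrite('pics/c3.png',np.hstack([a,b])[:, :795])
P=cloud(t);Q=cloud(s)
np.set_printoptions(precision=3,suppress=True)
for n,(u,v) in dict(rackL=(350,193),mid=(351,211),near=(349,230),rack=(342,222),vice=(222,165),slot=(222,178),pipe=(225,196),ram=(123,183),tab=(270,230)).items(): print(n,P[v,u])
for n,(u,v) in dict(a=(157,174),b=(149,186),c=(141,203),pipe=(287,224),ramtop=(411,209),vicetop=(291,240)).items(): print(n,Q[v,u])
E
```

```text
rackL [ 0.55  -0.295  0.073]
mid [ 0.502 -0.295  0.077]
near [ 0.454 -0.291  0.069]
rack [ 0.48  -0.282  0.029]
vice [0.613 0.041 0.082]
slot [0.577 0.039 0.083]
pipe [0.539 0.033 0.042]
ram [0.546 0.279 0.124]
tab [ 0.457 -0.091 -0.002]
a [ 0.463 -0.299  0.058]
b [ 0.515 -0.299  0.073]
c [ 0.565 -0.303  0.071]
pipe [0.59  0.031 0.081]
ramtop [0.553 0.283 0.124]
vicetop [0.629 0.042 0.082]
```

View pics/c1.png

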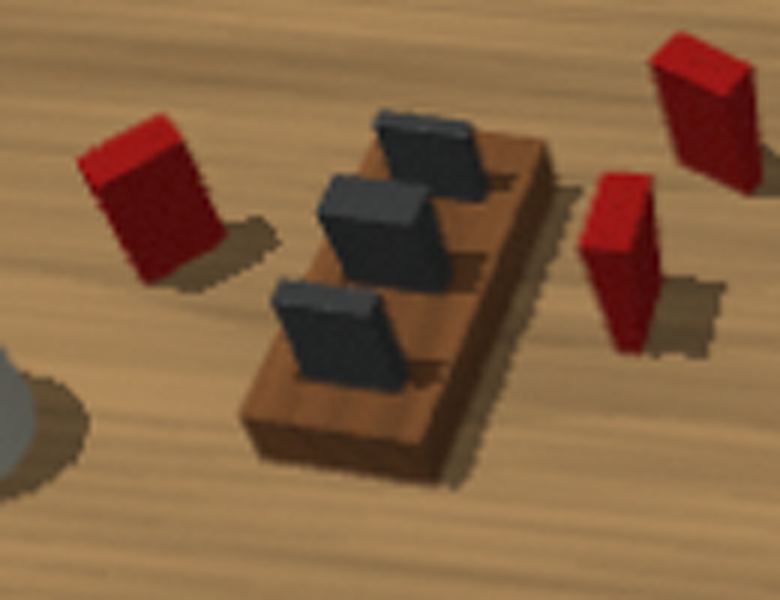

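View pics/c2.png

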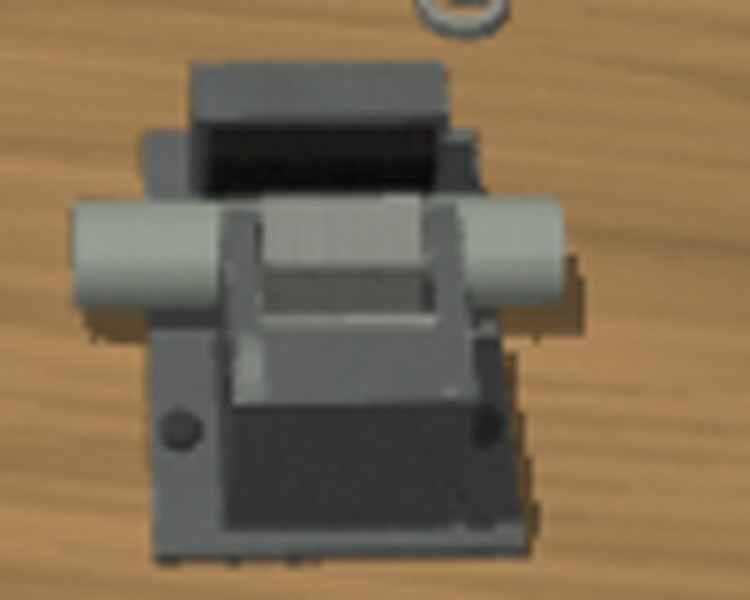

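View pics/c3.png

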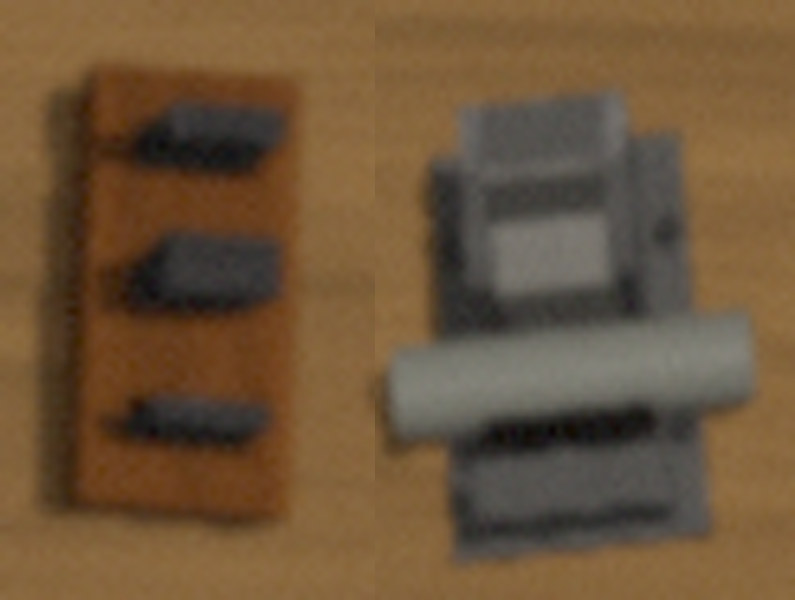

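```bash
cat >> h.py <<'E'
def ortho(d,z,x0,x1,y0,y1,s=0.00025):
    # up = +x, left=+y
    X,Y=np.meshgrid(np.arange(x1,x0,-s),np.arange(y1,y0,-s),indexing='ij')
    W=np.stack([X,Y,np.full_like(X,z)],-1).reshape(-1,3)
    p,_=cv2.projectPoints(W,cv2.Rodrigues(d['R'])[0],d['t'].reshape(3),d['intrinsics'],d['dist_coeffs'])
    p=p.reshape(X.shape+(2,)).astype(np.float32)
    im=cv2.remap(d['frame'],p[...,0],p[...,1],cv2.INTER_CUBIC)
    n=round(0.01/s)
    for i in range(0,im.shape[0],n): 
        cv2.line(im,(0,i),(6,i),(0,255,255),1); cv2.putText(im,'%.0f'%((x1-i*s)*1000),(8,i+4),0,.35,(0,255,255),1)
    for i in range(0,im.shape[1],n):
        cv2.line(im,(i,0),(i,6),(0,255,255),1); cv2.putText(im,'%.0f'%((y1-i*s)*1000),(i-8,16),0,.3,(0,255,255),1)
    return im
E
python3 - <<'E'
from h import *
s=ld('scene0');t=ld('top0')
a=[ortho(d,.082,.55,.65,-.01,.09) for d in (t,s)]
cv2.imwrite('pics/o1.png',np.hstack(a))
a=[ortho(d,.078,.43,.58,-.345,-.25) for d in (t,s)]
cv2.imwrite('pics/o2.png',np.hstack(a))
E
```

```text
(no output)
```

View pics/o1.png

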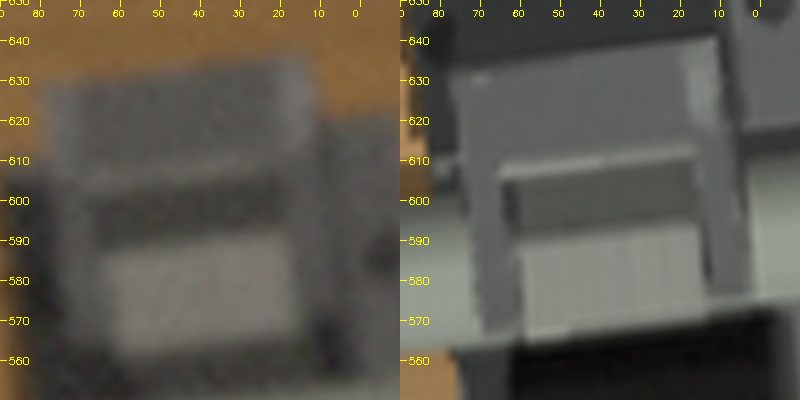

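View pics/o2.png

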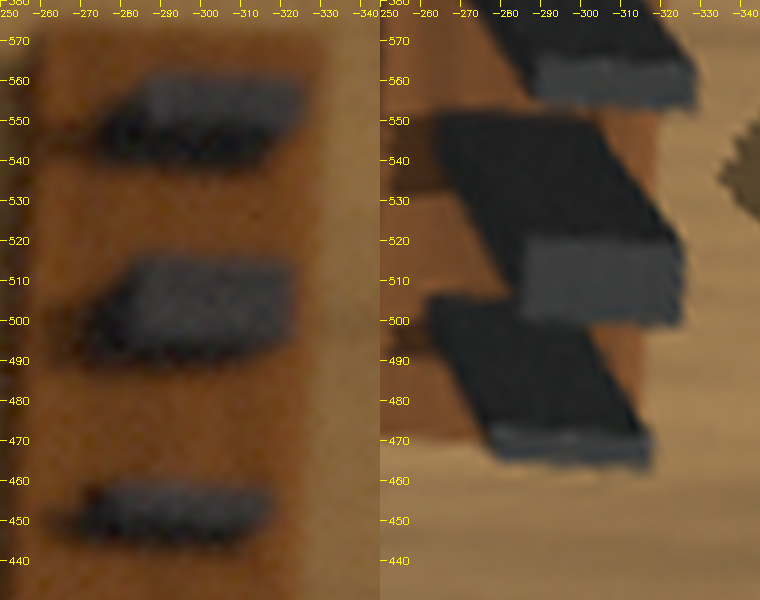

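```bash
cat >> h.py <<'E'
from scipy.spatial.transform import Rotation as Ro
def plan(x,y,z,yaw):
    """tool y at world angle yaw (mod pi)"""
    o=arm.observe(); p=o['position']; R=Ro.from_rotvec(o['ee_rot']).as_matrix()
    cur=np.arctan2(R[1,1],R[0,1]); d=(yaw-cur+np.pi/2)%np.pi-np.pi/2
    print('t',round(o['clock'],2),'pos',np.round(p,4),'toolz',np.round(R[:,2],3),'cur',round(cur,3),'F',np.round(o['force'],2),'w',round(o['width'],3))
    print('slide',np.round(R.T@(np.array([x,y,z])-p)*1000,1),'roll',round(-d,3))
E
python3 - <<'E'
from h import *
s=ld('scene0');t=ld('top0')
a=[ortho(d,.032,.40,.60,-.345,-.25,.00033) for d in (t,s)]
cv2.imwrite('pics/o3.png',np.hstack(a))
plan(.508,-.303,.15,np.pi/2)
E
```

```text
t 0.1 pos [0.2164 0.5859 0.226 ] toolz [-0.    -0.001 -1.   ] cur 1.217 F [ 0.12 -0.64  0.41] w 1.0
slide [-581.5 -732.7   77.1] roll -0.354
```

View pics/o3.png

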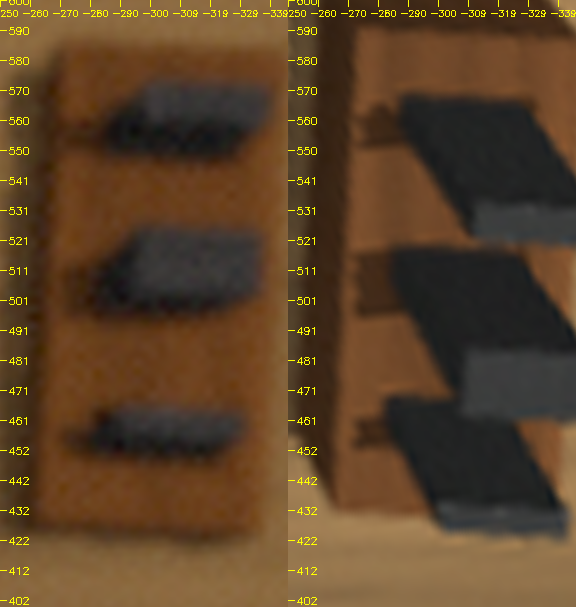

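Emit:
{"op": "jog_arm", "data": {
  "increments": [
    {"slide": [-387, -375, 0], "roll": -0.319, "gripper": 1},
    {"slide": [-387, -375, 0], "roll": -0.319, "gripper": 1},
    {"slide": [-387, -375, 0], "roll": -0.319, "gripper": 1},
    {"slide": [-387, -375, 0], "roll": -0.319, "gripper": 1},
    {"slide": [-387, -375, 0], "roll": -0.319, "gripper": 1},
    {"slide": [-387, -375, 0], "roll": -0.319, "gripper": 1},
    {"slide": [-387, -375, 0], "roll": -0.319, "gripper": 1},
    {"slide": [-387, -375, 0], "roll": -0.319, "gripper": 1},
    {"slide": [-387, -375, 0], "roll": -0.319, "gripper": 1},
    {"slide": [-387, -375, 0], "roll": -0.319, "gripper": 1}
  ]
}}

```text
clock: 0.93
position: [0.397, 0.2085, 0.2267]
ee_rot: [-0.055, -3.141, -0.0]
force: [1.0, -0.7, 0.1]
width: 1.002
```

```bash
python3 -c "
from h import *
plan(.508,-.303,.15,1.536)"
```

```text
t 0.93 pos [0.397  0.2085 0.2267] toolz [-0.  0. -1.] cur 1.536 F [ 1.01 -0.65  0.09] w 1.002
slide [-128.7 -507.4   76.6] roll 0.0
```

Emit:
{"op": "jog_arm", "data": {
  "increments": [
    {"slide": [-128.7, -507.4, 40], "roll": 0, "gripper": 1},
    {"slide": [-128.7, -507.4, 40], "roll": 0, "gripper": 1},
    {"slide": [-128.7, -507.4, 40], "roll": 0, "gripper": 1},
    {"slide": [-128.7, -507.4, 40], "roll": 0, "gripper": 1},
    {"slide": [-128.7, -507.4, 40], "roll": 0, "gripper": 1},
    {"slide": [-128.7, -507.4, 40], "roll": 0, "gripper": 1},
    {"slide": [-128.7, -507.4, 40], "roll": 0, "gripper": 1},
    {"slide": [-128.7, -507.4, 40], "roll": 0, "gripper": 1},
    {"slide": [-128.7, -507.4, 40], "roll": 0, "gripper": 1},
    {"slide": [-128.7, -507.4, 40], "roll": 0, "gripper": 1}
  ]
}}

```text
clock: 1.77
position: [0.4847, -0.1973, 0.1947]
ee_rot: [-0.054, -3.141, -0.0]
force: [0.2, 0.1, 0.1]
width: 0.995
```

```bash
python3 -c "
from h import *
plan(.508,-.303,.10,1.536)"
```

```text
t 1.77 pos [ 0.4847 -0.1973  0.1947] toolz [-0.  0. -1.] cur 1.536 F [0.16 0.09 0.07] w 0.995
slide [ -27.  -104.8   94.7] roll 0.0
```

Emit:
{"op": "jog_arm", "data": {
  "increments": [
    {"slide": [-13, -40, 0], "roll": 0, "gripper": 1},
    {"slide": [-27, -80, 0], "roll": 0, "gripper": 1},
    {"slide": [-27, -104.8, 20], "roll": 0, "gripper": 1},
    {"slide": [-27, -104.8, 50], "roll": 0, "gripper": 1},
    {"slide": [-27, -104.8, 75], "roll": 0, "gripper": 1},
    {"slide": [-27, -104.8, 85], "roll": 0, "gripper": 1},
    {"slide": [-27, -104.8, 85], "roll": 0, "gripper": 1},
    {"slide": [-27, -104.8, 85], "roll": 0, "gripper": 1},
    {"slide": [-27, -104.8, 85], "roll": 0, "gripper": 1},
    {"slide": [-27, -104.8, 85], "roll": 0, "gripper": 1}
  ]
}}

```text
clock: 2.6
position: [0.5092, -0.3013, 0.1117]
ee_rot: [0.054, 3.139, -0.001]
force: [0.6, 0.6, 0.1]
width: 1.001
```

```bash
python3 -c "
from h import *
plan(.508,-.303,.054,1.536)
d=shot('scene','s1');t=shot('top','t1')
b=[cv2.resize(d['frame'][110:240,75:215],(420,390),interpolation=2),cv2.resize(t['frame'][150:280,290:410],(360,390),interpolation=2)]
cv2.imwrite('pics/c4.png',np.hstack(b))"
```

```text
t 2.6 pos [ 0.5092 -0.3013  0.1117] toolz [ 0.003 -0.001 -1.   ] cur 1.537 F [0.64 0.62 0.15] w 1.001
slide [ 1.3 -1.7 57.7] roll 0.001
```

View pics/c4.png

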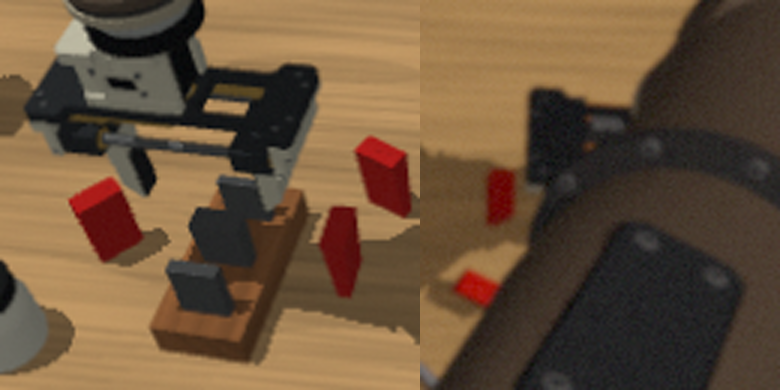

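The fingers straddle the rack's middle piece, the tapered wedge at scene (149,186). Of the look-alikes, the packers at (157,174) and (141,203) have thin tops, and the pieces at (110,183), (203,168) and (189,193) are red.

Emit:
{"op": "jog_arm", "data": {
  "increments": [
    {"slide": [1, -1.7, 20], "roll": 0, "gripper": 1},
    {"slide": [1, -1.7, 40], "roll": 0, "gripper": 1},
    {"slide": [1, -1.7, 52], "roll": 0, "gripper": 1},
    {"slide": [1, -1.7, 57], "roll": 0, "gripper": 0.8},
    {"slide": [1, -1.7, 57], "roll": 0, "gripper": 0.5},
    {"slide": [1, -1.7, 57], "roll": 0, "gripper": 0.3},
    {"slide": [1, -1.7, 57], "roll": 0, "gripper": 0.2},
    {"slide": [1, -1.7, 57], "roll": 0, "gripper": 0.2},
    {"slide": [1, -1.7, 57], "roll": 0, "gripper": 0.2},
    {"slide": [1, -1.7, 57], "roll": 0, "gripper": 0.2}
  ],
  "newtons": 30
}}

```text
clock: 3.53
position: [0.5074, -0.3028, 0.0535]
ee_rot: [0.055, 3.14, -0.0]
force: [0.9, -1.1, 0.3]
width: 0.541
```

```bash
python3 -c "
from h import *
plan(.508,-.303,.054,1.536)
d=shot('scene','s2')
cv2.imwrite('pics/c5.png',cv2.resize(d['frame'][110:240,75:215],(700,600),interpolation=2))"
```

```text
t 3.53 pos [ 0.5074 -0.3028  0.0535] toolz [ 0.001 -0.    -1.   ] cur 1.536 F [ 0.93 -1.14  0.3 ] w 0.541
slide [-0.6 -0.1 -0.5] roll -0.0
```

View pics/c5.png

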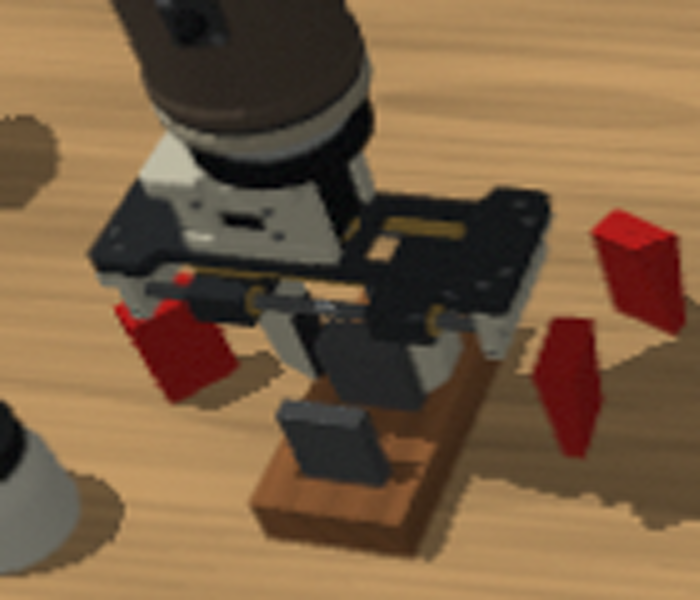

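Emit:
{"op": "jog_arm", "data": {
  "increments": [
    {"slide": [0, 0, 0], "roll": 0, "gripper": 0.2},
    {"slide": [0, 0, 0], "roll": 0, "gripper": 0.2},
    {"slide": [0, 0, 0], "roll": 0, "gripper": 0.2},
    {"slide": [0, 0, 0], "roll": 0, "gripper": 0.2},
    {"slide": [0, 0, 0], "roll": 0, "gripper": 0.2},
    {"slide": [0, 0, -10], "roll": 0, "gripper": 0.2},
    {"slide": [0, 0, -30], "roll": 0, "gripper": 0.2},
    {"slide": [0, 0, -60], "roll": 0, "gripper": 0.2},
    {"slide": [0, 0, -95], "roll": 0, "gripper": 0.2},
    {"slide": [0, 0, -130], "roll": 0, "gripper": 0.2}
  ],
  "newtons": 30
}}

```text
clock: 4.42
position: [0.5061, -0.3023, 0.1844]
ee_rot: [-0.055, -3.139, -0.001]
force: [1.0, -0.4, -0.5]
width: 0.444
```

```bash
python3 -c "
from h import *
plan(.60,.042,.18,1.69)
"
```

```text
t 4.42 pos [ 0.5061 -0.3023  0.1844] toolz [-0.002  0.001 -1.   ] cur 1.536 F [ 0.98 -0.37 -0.46] w 0.444
slide [-81.7 347.4   4.4] roll -0.154
```

Emit:
{"op": "jog_arm", "data": {
  "increments": [
    {"slide": [-82, 347, 0], "roll": -0.154, "gripper": 0.2},
    {"slide": [-82, 347, 0], "roll": -0.154, "gripper": 0.2},
    {"slide": [-82, 347, 0], "roll": -0.154, "gripper": 0.2},
    {"slide": [-82, 347, 0], "roll": -0.154, "gripper": 0.2},
    {"slide": [-82, 347, 0], "roll": -0.154, "gripper": 0.2},
    {"slide": [-82, 347, 0], "roll": -0.154, "gripper": 0.2},
    {"slide": [-82, 347, 0], "roll": -0.154, "gripper": 0.2},
    {"slide": [-82, 347, 0], "roll": -0.154, "gripper": 0.2},
    {"slide": [-82, 347, 0], "roll": -0.154, "gripper": 0.2},
    {"slide": [-82, 347, 0], "roll": -0.154, "gripper": 0.2}
  ]
}}

```text
clock: 5.25
position: [0.6015, 0.0494, 0.1828]
ee_rot: [0.202, -3.135, -0.005]
force: [-0.8, 0.7, -1.5]
width: 0.442
```

```bash
python3 -c "
from h import *
plan(.60,.041,.145,1.69)
d=shot('scene','s3');t=shot('top','t3')
cv2.imwrite('pics/c6.png',np.hstack([cv2.resize(d['frame'][150:270,240:340],(400,480),interpolation=2),cv2.resize(t['frame'][125:245,180:270],(360,480),interpolation=2)]))"
```

```text
t 5.25 pos [0.6015 0.0494 0.1828] toolz [-0.001  0.003 -1.   ] cur 1.699 F [-0.79  0.72 -1.49] w 0.442
slide [ 2.6 -8.3 37.8] roll 0.009
```

View pics/c6.png

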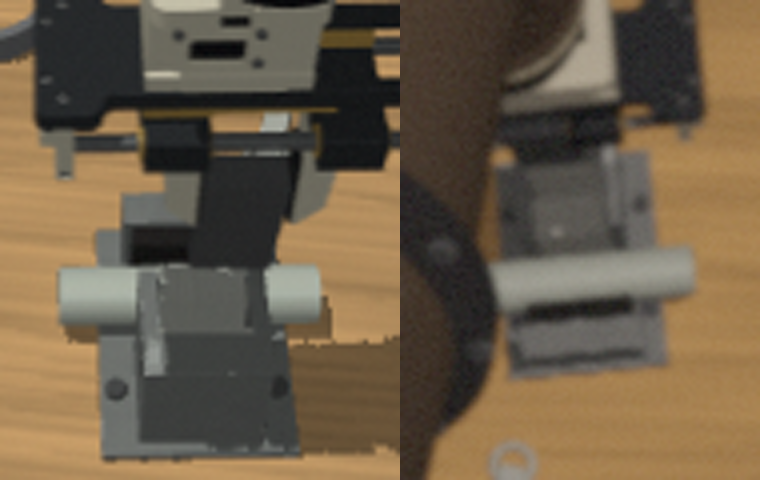

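Emit:
{"op": "jog_arm", "data": {
  "increments": [
    {"slide": [2, -6, 10], "roll": 0.009, "gripper": 0.2},
    {"slide": [2, -6, 25], "roll": 0.009, "gripper": 0.2},
    {"slide": [2, -6, 38], "roll": 0.009, "gripper": 0.2},
    {"slide": [2, -6, 44], "roll": 0.009, "gripper": 0.2},
    {"slide": [2, -6, 46], "roll": 0.009, "gripper": 0.2},
    {"slide": [2, -6, 46], "roll": 0.009, "gripper": 0.2},
    {"slide": [2, -6, 46], "roll": 0.009, "gripper": 0.2},
    {"slide": [2, -6, 46], "roll": 0.009, "gripper": 0.2},
    {"slide": [2, -6, 46], "roll": 0.009, "gripper": 0.2},
    {"slide": [2, -6, 46], "roll": 0.009, "gripper": 0.2}
  ]
}}

```text
clock: 6.18
position: [0.6002, 0.035, 0.1375]
ee_rot: [-0.173, 3.136, 0.0]
force: [0.1, -0.1, -1.1]
width: 0.438
```

```bash
python3 -c "
from h import *
plan(.60,.041,.136,1.69)
d=shot('scene','s4');t=shot('top','t4')
cv2.imwrite('pics/c7.png',np.hstack([cv2.resize(d['frame'][180:260,250:330],(600,600),interpolation=2)]))
cv2.imwrite('pics/c8.png',np.hstack([ortho(x,.082,.55,.65,-.01,.09) for x in (t,d)]))"
```

```text
t 6.18 pos [0.6002 0.035  0.1375] toolz [ 0.001  0.    -1.   ] cur 1.681 F [ 0.05 -0.08 -1.11] w 0.438
slide [-0.5  6.   1.5] roll -0.009
```

View pics/c7.png

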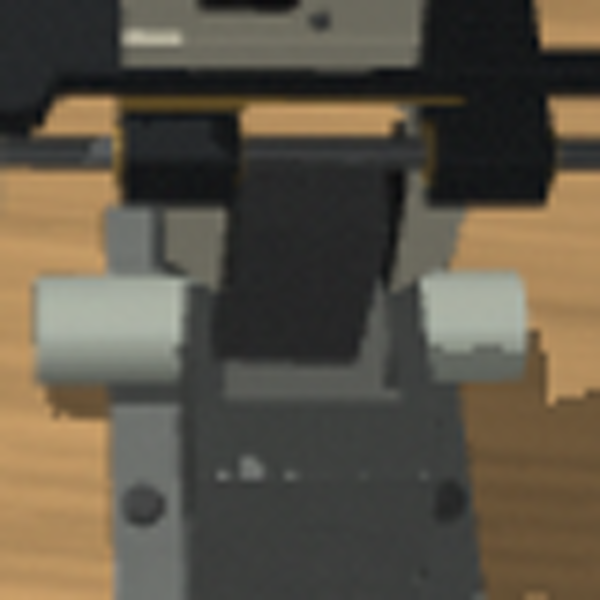

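View pics/c8.png

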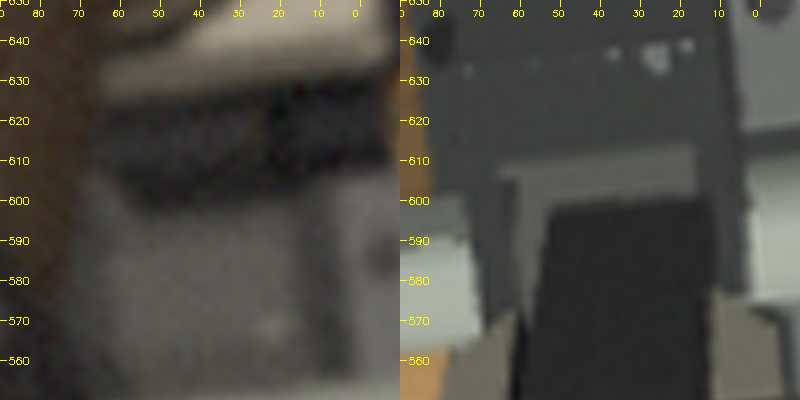

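```bash
python3 -c "
from h import *
d=ld('s4')
print(-d['R'].T@d['t'].reshape(3))
a=ortho(d,.0915,.575,.63,.0,.08,.0002);b=ortho(d,.082,.575,.63,.0,.08,.0002)
cv2.imwrite('pics/c9.png',cv2.convertScaleAbs(np.hstack([a,b]),alpha=1.8))"
```

```text
[1.01956798 0.02064285 0.71574372]
```

View pics/c9.png

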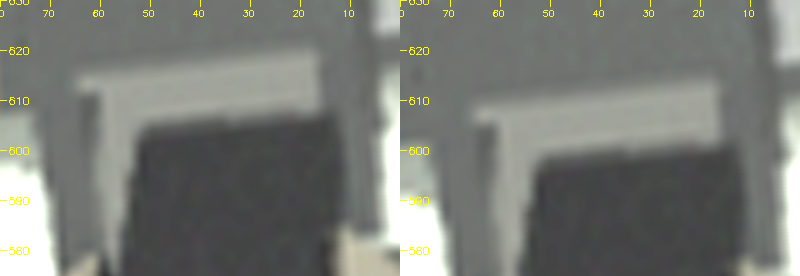

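```bash
python3 -c "
from h import *
plan(.6008,.0425,.136,1.725)"
```

```text
t 6.28 pos [0.6    0.0351 0.1373] toolz [ 0.001  0.    -1.   ] cur 1.681 F [-0.05 -0.38 -1.33] w 0.443
slide [-1.6  7.3  1.3] roll -0.044
```

Emit:
{"op": "jog_arm", "data": {
  "increments": [
    {"slide": [-1.6, 7.3, 0], "roll": -0.044, "gripper": 0.2},
    {"slide": [-1.6, 7.3, 0], "roll": -0.044, "gripper": 0.2},
    {"slide": [-1.6, 7.3, 0], "roll": -0.044, "gripper": 0.2},
    {"slide": [-1.6, 7.3, 0], "roll": -0.044, "gripper": 0.2},
    {"slide": [-1.6, 7.3, 0], "roll": -0.044, "gripper": 0.2},
    {"slide": [-1.6, 7.3, 0], "roll": -0.044, "gripper": 0.2},
    {"slide": [-1.6, 7.3, 0], "roll": -0.044, "gripper": 0.2},
    {"slide": [-1.6, 7.3, 0], "roll": -0.044, "gripper": 0.2},
    {"slide": [-1.6, 7.3, 0], "roll": -0.044, "gripper": 0.2},
    {"slide": [-1.6, 7.3, 0], "roll": -0.044, "gripper": 0.2}
  ]
}}

```text
clock: 7.12
position: [0.6006, 0.0424, 0.137]
ee_rot: [0.242, -3.132, -0.0]
force: [0.4, -0.6, -0.6]
width: 0.442
```

```bash
python3 -c "
from h import *
plan(.6008,.0425,.136,1.725)
d=shot('scene','s5')
a=ortho(d,.0915,.575,.63,.0,.08,.0002);b=ortho(d,.082,.575,.63,.0,.08,.0002)
cv2.imwrite('pics/c10.png',cv2.convertScaleAbs(np.hstack([a,b]),alpha=1.8))"
```

```text
t 7.12 pos [0.6006 0.0424 0.137 ] toolz [-0.  0. -1.] cur 1.725 F [ 0.38 -0.64 -0.63] w 0.442
slide [-0.2  0.1  1. ] roll -0.0
```

View pics/c10.png

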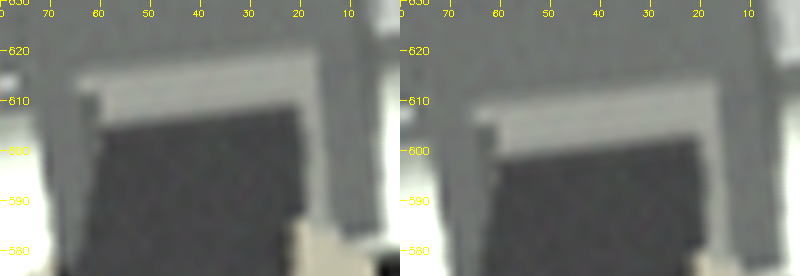

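Emit:
{"op": "jog_arm", "data": {
  "increments": [
    {"slide": [0, 0, 4], "roll": 0, "gripper": 0.2},
    {"slide": [0, 0, 8], "roll": 0, "gripper": 0.2},
    {"slide": [0, 0, 12], "roll": 0, "gripper": 0.2},
    {"slide": [0, 0, 16], "roll": 0, "gripper": 0.2},
    {"slide": [0, 0, 20], "roll": 0, "gripper": 0.2},
    {"slide": [0, 0, 23], "roll": 0, "gripper": 0.2},
    {"slide": [0, 0, 26], "roll": 0, "gripper": 0.2},
    {"slide": [0, 0, 29], "roll": 0, "gripper": 0.2},
    {"slide": [0, 0, 31], "roll": 0, "gripper": 0.2},
    {"slide": [0, 0, 32], "roll": 0, "gripper": 0.2}
  ]
}}

```text
clock: 8.0
position: [0.5999, 0.0423, 0.1045]
ee_rot: [0.242, -3.131, -0.0]
force: [-5.3, 0.5, 2.2]
width: 0.437
```

```bash
python3 -c "
from h import *
plan(.6008,.0425,.095,1.725)
d=shot('scene','s6')
cv2.imwrite('pics/c11.png',cv2.convertScaleAbs(cv2.resize(d['frame'][180:260,250:330],(600,600),interpolation=2),alpha=1.5))"
```

```text
t 8.0 pos [0.5999 0.0423 0.1045] toolz [-0.002 -0.    -1.   ] cur 1.725 F [-5.3   0.47  2.23] w 0.437
slide [-1.   0.   9.5] roll -0.0
```

View pics/c11.png

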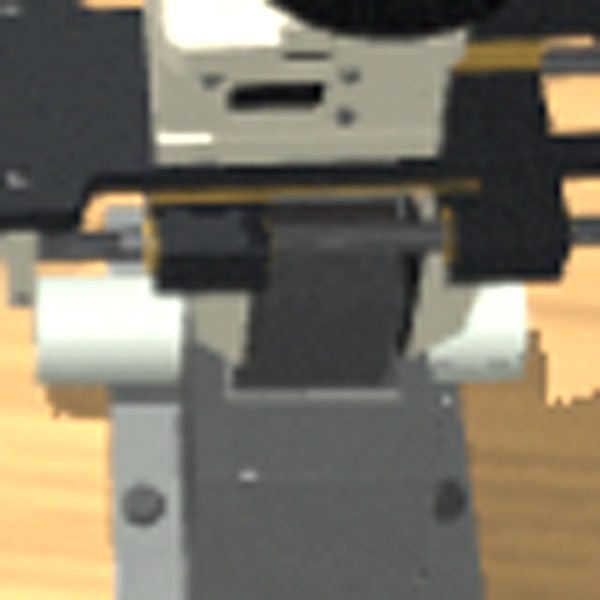

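Emit:
{"op": "jog_arm", "data": {
  "increments": [
    {"slide": [1, 0, 0], "roll": 0, "gripper": 0.2},
    {"slide": [1.3, 0, 0], "roll": 0, "gripper": 0.2},
    {"slide": [1.3, 0, 1], "roll": 0, "gripper": 0.2},
    {"slide": [1.3, 0, 2], "roll": 0, "gripper": 0.2},
    {"slide": [1.3, 0, 3], "roll": 0, "gripper": 0.2},
    {"slide": [1.3, 0, 4], "roll": 0, "gripper": 0.2},
    {"slide": [1.3, 0, 5], "roll": 0, "gripper": 0.2},
    {"slide": [1.3, 0, 6], "roll": 0, "gripper": 0.2},
    {"slide": [1.3, 0, 6], "roll": 0, "gripper": 0.2},
    {"slide": [1.3, 0, 6], "roll": 0, "gripper": 0.2}
  ]
}}

```text
clock: 8.88
position: [0.5992, 0.0422, 0.0987]
ee_rot: [0.242, -3.132, 0.0]
force: [-3.8, -1.1, -0.7]
width: 0.44
```

```bash
python3 -c "
from h import *
plan(.6,.0425,.095,1.725)"
```

```text
t 8.88 pos [0.5992 0.0422 0.0987] toolz [-0. -0. -1.] cur 1.725 F [-3.84 -1.11 -0.67] w 0.44
slide [-0.9  0.2  3.7] roll -0.0
```

Emit:
{"op": "jog_arm", "data": {
  "increments": [
    {"slide": [0.7, 0, 0], "roll": 0, "gripper": 0.2},
    {"slide": [0.7, 0, 1], "roll": 0, "gripper": 0.2},
    {"slide": [0.7, 0, 2], "roll": 0, "gripper": 0.2},
    {"slide": [0.7, 0, 3], "roll": 0, "gripper": 0.2},
    {"slide": [0.7, 0, 4], "roll": 0, "gripper": 0.2},
    {"slide": [0.7, 0, 4.5], "roll": 0, "gripper": 0.2},
    {"slide": [0.7, 0, 5], "roll": 0, "gripper": 0.2},
    {"slide": [0.7, 0, 5], "roll": 0, "gripper": 0.2},
    {"slide": [0.7, 0, 5], "roll": 0, "gripper": 0.2},
    {"slide": [0.7, 0, 5], "roll": 0, "gripper": 0.2}
  ]
}}

```text
clock: 9.72
position: [0.5987, 0.0421, 0.0939]
ee_rot: [0.242, -3.132, 0.0]
force: [-2.5, -0.8, -1.7]
width: 0.436
```

```bash
python3 -c "
from h import *
plan(.6,.0425,.095,1.725)"
```

```text
t 9.72 pos [0.5987 0.0421 0.0939] toolz [-0. -0. -1.] cur 1.725 F [-2.46 -0.82 -1.71] w 0.436
slide [-1.4  0.2 -1.1] roll -0.0
```

Emit:
{"op": "jog_arm", "data": {
  "increments": [
    {"slide": [0.4, 0, 1], "roll": 0, "gripper": 0.2},
    {"slide": [0.4, 0, 2], "roll": 0, "gripper": 0.2},
    {"slide": [0.4, 0, 3], "roll": 0, "gripper": 0.2},
    {"slide": [0.4, 0, 3], "roll": 0, "gripper": 0.2},
    {"slide": [0.4, 0, 3], "roll": 0, "gripper": 0.2},
    {"slide": [0.4, 0, 3], "roll": 0, "gripper": 0.2},
    {"slide": [0.4, 0, 3], "roll": 0, "gripper": 0.2},
    {"slide": [0.4, 0, 3], "roll": 0, "gripper": 0.2},
    {"slide": [0.4, 0, 3], "roll": 0, "gripper": 0.2},
    {"slide": [0.4, 0, 3], "roll": 0, "gripper": 0.2}
  ]
}}

```text
clock: 10.55
position: [0.5985, 0.0421, 0.0912]
ee_rot: [-0.242, 3.132, 0.0]
force: [-2.4, -0.3, 5.0]
width: 0.436
```

```bash
python3 -c "
from h import *
plan(.6,.0425,.095,1.725)"
```

```text
t 10.55 pos [0.5985 0.0421 0.0912] toolz [ 0.  0. -1.] cur 1.725 F [-2.38 -0.31  5.  ] w 0.436
slide [-1.6  0.2 -3.8] roll -0.0
```

Emit:
{"op": "jog_arm", "data": {
  "increments": [
    {"slide": [0, 0, -0.5], "roll": 0, "gripper": 0.46},
    {"slide": [0, 0, -0.5], "roll": 0, "gripper": 0.5},
    {"slide": [0, 0, -0.5], "roll": 0, "gripper": 0.6},
    {"slide": [0, 0, -0.5], "roll": 0, "gripper": 0.7},
    {"slide": [0, 0, -0.5], "roll": 0, "gripper": 0.8},
    {"slide": [0, 0, -0.5], "roll": 0, "gripper": 0.8},
    {"slide": [0, 0, -0.5], "roll": 0, "gripper": 0.8},
    {"slide": [0, 0, -0.5], "roll": 0, "gripper": 0.8},
    {"slide": [0, 0, -5], "roll": 0, "gripper": 0.8},
    {"slide": [0, 0, -20], "roll": 0, "gripper": 0.8}
  ]
}}

```text
clock: 11.38
position: [0.5968, 0.042, 0.1095]
ee_rot: [0.242, -3.129, 0.0]
force: [-0.0, -0.1, -0.3]
width: 0.797
```

```bash
python3 -c "
from h import *
s=ld('scene0');t=ld('top0')
for n,d in (('s',s),('t',t)):
    P=cloud(d); m=(abs(P[...,0]-.55)<.05)&(abs(P[...,1]-.28)<.05)&(P[...,2]>.117)&(P[...,2]<.135)
    print(n,m.sum(),np.median(P[m],0),P[m].min(0),P[m].max(0))
    m=(abs(P[...,0]-.55)<.06)&(abs(P[...,1]-.28)<.06)&(P[...,2]>.027)&(P[...,2]<.045)
    print(n,m.sum(),P[m].min(0),P[m].max(0))
cv2.imwrite('pics/c12.png',np.hstack([ortho(x,.125,.51,.59,.23,.32,.0002)[:,:395] for x in (t,s)]))
d=shot('scene','s7')
cv2.imwrite('pics/c13.png',cv2.convertScaleAbs(cv2.resize(d['frame'][160:260,240:340],(600,600),interpolation=2),alpha=1.5))
plan(.55,.28,.25,1.725)"
```

```text
s 122 [0.5571085  0.28292243 0.1224988 ] [0.54268167 0.27110357 0.1172095 ] [0.56890615 0.29683857 0.12591621]
s 235 [0.53032887 0.25886061 0.02702319] [0.57914055 0.30904125 0.04482102]
t 105 [0.55083653 0.28469609 0.12494823] [0.53825953 0.27302116 0.11723917] [0.56420516 0.29940729 0.12858901]
t 162 [0.52746191 0.26163636 0.02705142] [0.57487652 0.3098012  0.04459161]
t 11.43 pos [0.5991 0.042  0.1135] toolz [ 0.002  0.    -1.   ] cur 1.725 F [ 1.48 -0.03  2.23] w 0.798
slide [  11.8  242.7 -136.5] roll -0.0
```

View pics/c12.png

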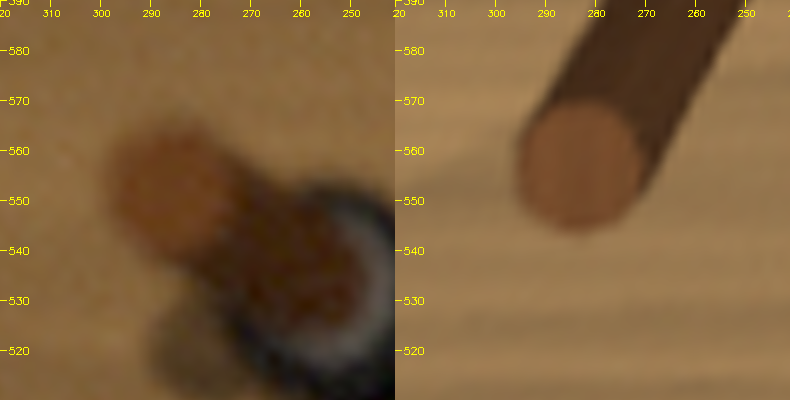

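View pics/c13.png

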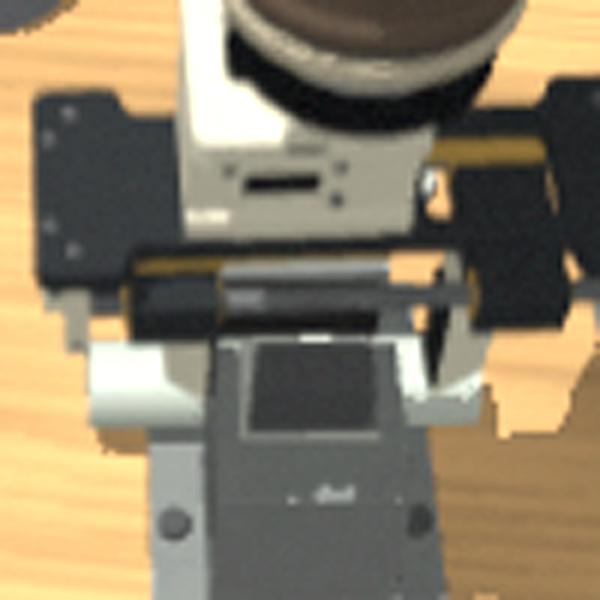

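Emit:
{"op": "jog_arm", "data": {
  "increments": [
    {"slide": [0, 0, -30], "roll": 0, "gripper": 0.8},
    {"slide": [0, 0, -60], "roll": 0, "gripper": 0.8},
    {"slide": [0, 30, -90], "roll": 0, "gripper": 1},
    {"slide": [0, 60, -100], "roll": 0, "gripper": 1},
    {"slide": [8, 90, -100], "roll": 0, "gripper": 1},
    {"slide": [8, 130, -100], "roll": 0, "gripper": 1},
    {"slide": [8, 170, -100], "roll": 0, "gripper": 1},
    {"slide": [8, 200, -100], "roll": 0, "gripper": 1},
    {"slide": [8, 230, -100], "roll": 0, "gripper": 1},
    {"slide": [8, 245, -90], "roll": 0, "gripper": 1}
  ]
}}

```text
clock: 12.27
position: [0.5523, 0.2883, 0.2026]
ee_rot: [-0.249, 3.129, 0.006]
force: [0.4, 0.5, -0.3]
width: 0.999
```

```bash
python3 -c "
from h import *
plan(.553,.2845,.071,1.725)
d=shot('scene','s8')
cv2.imwrite('pics/c14.png',cv2.convertScaleAbs(cv2.resize(d['frame'][160:260,240:340],(600,600),interpolation=2),alpha=1.5))
P=cloud(d); m=(abs(P[...,0]-.6)<.02)&(abs(P[...,1]-.042)<.04)&(P[...,2]>.095)
print(m.sum(),np.median(P[m],0),P[m].max(0),P[m].min(0))
cv2.imwrite('pics/c15.png',np.hstack([ortho(d,.115,.56,.64,-.01,.09)]))
cv2.imwrite('pics/s8s.png',d['frame'])"
```

```text
t 12.27 pos [0.5523 0.2883 0.2026] toolz [ 0.002  0.004 -1.   ] cur 1.73 F [ 0.39  0.49 -0.27] w 0.999
slide [  0.3  -4.4 131.6] roll 0.005
235 [0.60260661 0.04030834 0.10757143] [0.61261405 0.06146683 0.11056898] [0.58658061 0.01930425 0.09501446]
```

View pics/c14.png

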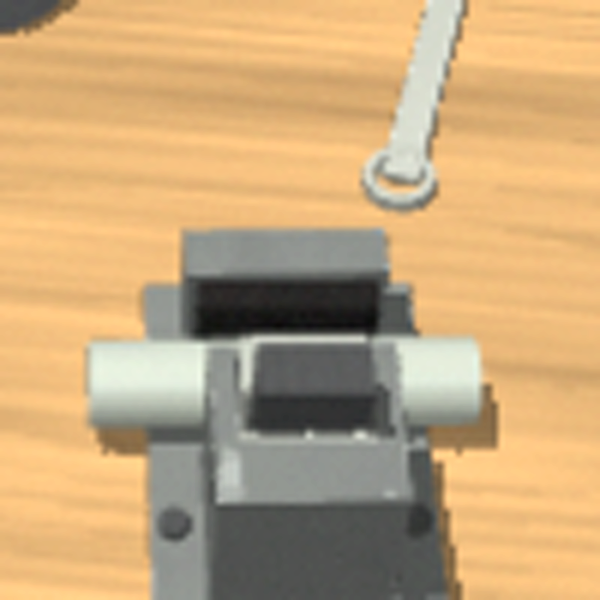

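View pics/c15.png

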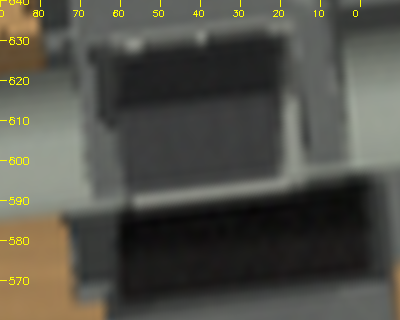

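View pics/s8s.png

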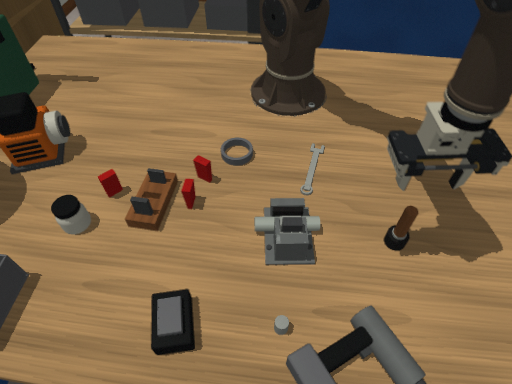

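The wedge stands in the slot about 26–28 mm proud, at scene (291,222), and the gripper is clear of it. Next is the rammer.

Emit:
{"op": "jog_arm", "data": {
  "increments": [
    {"slide": [0, -4, 10], "roll": 0.005, "gripper": 1},
    {"slide": [0, -4.4, 25], "roll": 0.005, "gripper": 1},
    {"slide": [0, -4.4, 40], "roll": 0.005, "gripper": 1},
    {"slide": [0, -4.4, 60], "roll": 0.005, "gripper": 1},
    {"slide": [0, -4.4, 80], "roll": 0.005, "gripper": 1},
    {"slide": [0, -4.4, 100], "roll": 0.005, "gripper": 1},
    {"slide": [0, -4.4, 115], "roll": 0.005, "gripper": 1},
    {"slide": [0, -4.4, 123], "roll": 0.005, "gripper": 1},
    {"slide": [0, -4.4, 127], "roll": 0.005, "gripper": 1},
    {"slide": [0, -4.4, 127], "roll": 0.005, "gripper": 1}
  ]
}}

```text
clock: 13.15
position: [0.5536, 0.2768, 0.0732]
ee_rot: [0.231, -3.132, 0.002]
force: [0.6, 1.3, -0.5]
width: 1.0
```

```bash
python3 -c "
from h import *
plan(.553,.2845,.075,1.725)
d=shot('scene','s9')
cv2.imwrite('pics/c16.png',cv2.convertScaleAbs(cv2.resize(d['frame'][140:260,350:470],(600,600),interpolation=2),alpha=1.3))"
```

```text
t 13.15 pos [0.5536 0.2768 0.0732] toolz [-0.001 -0.001 -1.   ] cur 1.718 F [ 0.57  1.26 -0.51] w 1.0
slide [-0.6  7.7 -1.8] roll -0.007
```

View pics/c16.png

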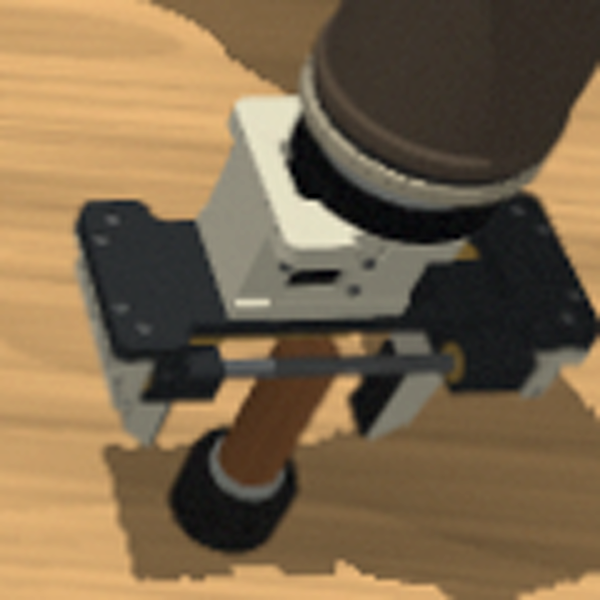

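Emit:
{"op": "jog_arm", "data": {
  "increments": [
    {"slide": [0, 6, 0], "roll": 0, "gripper": 0.8},
    {"slide": [0, 6, 0], "roll": 0, "gripper": 0.6},
    {"slide": [0, 6, 0], "roll": 0, "gripper": 0.5},
    {"slide": [0, 6, 0], "roll": 0, "gripper": 0.4},
    {"slide": [0, 6, 0], "roll": 0, "gripper": 0.3},
    {"slide": [0, 6, 0], "roll": 0, "gripper": 0.1},
    {"slide": [0, 6, 0], "roll": 0, "gripper": 0.1},
    {"slide": [0, 6, 0], "roll": 0, "gripper": 0.1},
    {"slide": [0, 6, 0], "roll": 0, "gripper": 0.1},
    {"slide": [0, 6, 0], "roll": 0, "gripper": 0.1}
  ],
  "newtons": 50
}}

```text
clock: 14.03
position: [0.5526, 0.2845, 0.074]
ee_rot: [0.234, -3.133, -0.0]
force: [0.1, -0.0, -0.6]
width: 0.325
```

```bash
python3 -c "
from h import *
plan(.6015,.041,.22,1.725)"
```

```text
t 14.03 pos [0.5526 0.2845 0.074 ] toolz [-0.  0. -1.] cur 1.72 F [ 0.07 -0.02 -0.63] w 0.325
slide [ -12.2 -248.  -146.1] roll -0.005
```

Emit:
{"op": "jog_arm", "data": {
  "increments": [
    {"slide": [0, 0, 0], "roll": 0, "gripper": 0.1},
    {"slide": [0, 0, 0], "roll": 0, "gripper": 0.1},
    {"slide": [0, 0, 0], "roll": 0, "gripper": 0.1},
    {"slide": [0, 0, -10], "roll": 0, "gripper": 0.1},
    {"slide": [0, 0, -30], "roll": 0, "gripper": 0.1},
    {"slide": [0, 0, -60], "roll": 0, "gripper": 0.1},
    {"slide": [0, 0, -90], "roll": 0, "gripper": 0.1},
    {"slide": [0, 0, -120], "roll": 0, "gripper": 0.1},
    {"slide": [0, 0, -145], "roll": 0, "gripper": 0.1},
    {"slide": [0, 0, -150], "roll": 0, "gripper": 0.1}
  ],
  "newtons": 50
}}

```text
clock: 14.87
position: [0.5543, 0.285, 0.229]
ee_rot: [-0.233, 3.127, 0.005]
force: [2.0, -0.1, -3.8]
width: 0.301
```

```bash
python3 -c "
from h import *
plan(.6015,.041,.22,1.725)"
```

```text
t 14.87 pos [0.5543 0.285  0.229 ] toolz [ 0.006  0.003 -1.   ] cur 1.72 F [ 1.97 -0.06 -3.75] w 0.301
slide [ -10.4 -248.4    8.5] roll -0.005
```

Emit:
{"op": "jog_arm", "data": {
  "increments": [
    {"slide": [-2, -40, 0], "roll": 0, "gripper": 0.1},
    {"slide": [-4, -80, 0], "roll": 0, "gripper": 0.1},
    {"slide": [-6, -120, 0], "roll": 0, "gripper": 0.1},
    {"slide": [-8, -160, 0], "roll": 0, "gripper": 0.1},
    {"slide": [-10, -195, 0], "roll": 0, "gripper": 0.1},
    {"slide": [-11, -220, 0], "roll": 0, "gripper": 0.1},
    {"slide": [-12, -238, 0], "roll": 0, "gripper": 0.1},
    {"slide": [-12, -246, 0], "roll": 0, "gripper": 0.1},
    {"slide": [-12, -248, 0], "roll": 0, "gripper": 0.1},
    {"slide": [-12, -248, 0], "roll": 0, "gripper": 0.1}
  ]
}}

```text
clock: 15.7
position: [0.6008, 0.0416, 0.2233]
ee_rot: [0.234, -3.132, -0.001]
force: [-0.5, 0.7, -4.0]
width: 0.298
```

```bash
python3 -c "
from h import *
plan(.6015,.041,.195,1.725)
d=shot('scene','s10')
cv2.imwrite('pics/c17.png',cv2.convertScaleAbs(cv2.resize(d['frame'][140:260,230:350],(600,600),interpolation=2),alpha=1.3))"
```

```text
t 15.7 pos [0.6008 0.0416 0.2233] toolz [-0.001  0.    -1.   ] cur 1.72 F [-0.46  0.68 -4.05] w 0.298
slide [-0.7 -0.7 28.3] roll -0.005
```

View pics/c17.png

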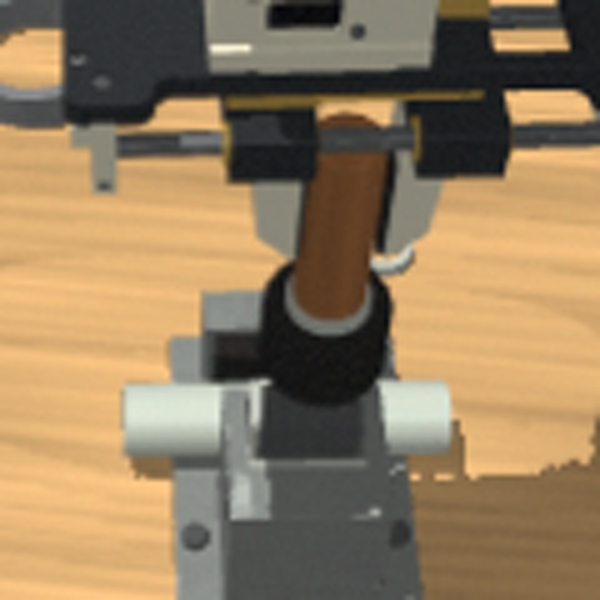

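Emit:
{"op": "jog_arm", "data": {
  "increments": [
    {"slide": [0, 0, 8], "roll": 0, "gripper": 0.1},
    {"slide": [0, 0, 18], "roll": 0, "gripper": 0.1},
    {"slide": [0, 0, 26], "roll": 0, "gripper": 0.1},
    {"slide": [0, 0, 31], "roll": 0, "gripper": 0.1},
    {"slide": [0, 0, 34], "roll": 0, "gripper": 0.1},
    {"slide": [0, 0, 36], "roll": 0, "gripper": 0.1},
    {"slide": [0, 0, 37], "roll": 0, "gripper": 0.1},
    {"slide": [0, 0, 38], "roll": 0, "gripper": 0.1},
    {"slide": [0, 0, 39], "roll": 0, "gripper": 0.1},
    {"slide": [0, 0, 40], "roll": 0, "gripper": 0.1}
  ]
}}

```text
clock: 16.58
position: [0.6015, 0.041, 0.1842]
ee_rot: [-0.234, 3.132, 0.0]
force: [-0.2, 0.9, -4.5]
width: 0.294
```

No contact yet.

Emit:
{"op": "jog_arm", "data": {
  "increments": [
    {"slide": [0, 0, 0.8], "roll": 0, "gripper": 0.1},
    {"slide": [0, 0, 1.6], "roll": 0, "gripper": 0.1},
    {"slide": [0, 0, 2.4], "roll": 0, "gripper": 0.1},
    {"slide": [0, 0, 3.2], "roll": 0, "gripper": 0.1},
    {"slide": [0, 0, 4], "roll": 0, "gripper": 0.1},
    {"slide": [0, 0, 4.8], "roll": 0, "gripper": 0.1},
    {"slide": [0, 0, 5], "roll": 0, "gripper": 0.1},
    {"slide": [0, 0, 5], "roll": 0, "gripper": 0.1},
    {"slide": [0, 0, 5], "roll": 0, "gripper": 0.1},
    {"slide": [0, 0, 5], "roll": 0, "gripper": 0.1}
  ]
}}

```text
clock: 17.42
position: [0.6012, 0.0411, 0.1789]
ee_rot: [0.234, -3.133, -0.0]
force: [-0.1, -1.4, -1.8]
width: 0.297
```

Emit:
{"op": "jog_arm", "data": {
  "increments": [
    {"slide": [0, 0, 0.5], "roll": 0, "gripper": 0.1},
    {"slide": [0, 0, 1], "roll": 0, "gripper": 0.1},
    {"slide": [0, 0, 1.5], "roll": 0, "gripper": 0.1},
    {"slide": [0, 0, 2], "roll": 0, "gripper": 0.1},
    {"slide": [0, 0, 2.5], "roll": 0, "gripper": 0.1},
    {"slide": [0, 0, 3], "roll": 0, "gripper": 0.1},
    {"slide": [0, 0, 3.5], "roll": 0, "gripper": 0.1},
    {"slide": [0, 0, 4], "roll": 0, "gripper": 0.1},
    {"slide": [0, 0, 4], "roll": 0, "gripper": 0.1},
    {"slide": [0, 0, 4], "roll": 0, "gripper": 0.1}
  ]
}}

```text
clock: 18.25
position: [0.6011, 0.041, 0.1748]
ee_rot: [0.234, -3.133, -0.0]
force: [-1.3, -0.5, -1.8]
width: 0.301
```

```bash
python3 -c "
from h import *
plan(.6015,.041,.195,1.725)
d=shot('scene','s11')
cv2.imwrite('pics/c18.png',cv2.convertScaleAbs(cv2.resize(d['frame'][180:260,250:330],(600,600),interpolation=2),alpha=1.6))"
```

```text
t 18.25 pos [0.6011 0.041  0.1748] toolz [-0.  0. -1.] cur 1.72 F [-1.29 -0.55 -1.78] w 0.301
slide [ -0.4  -0.1 -20.2] roll -0.005
```

View pics/c18.png

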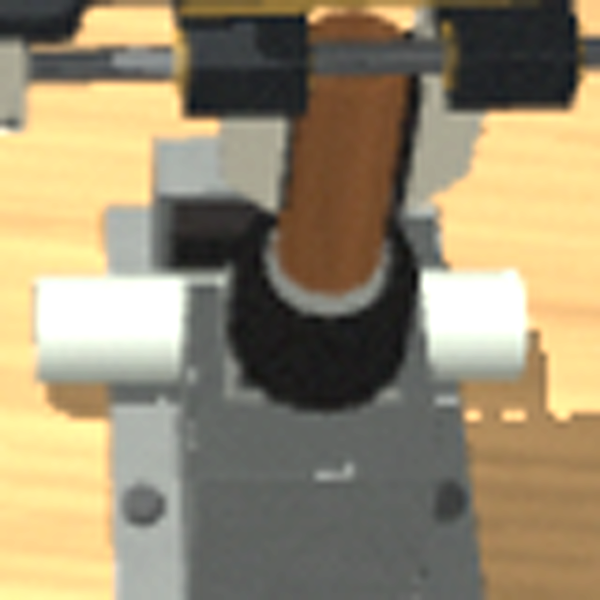

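Emit:
{"op": "jog_arm", "data": {
  "increments": [
    {"slide": [0, 0, 1], "roll": 0, "gripper": 0.1},
    {"slide": [0, 0, 2.5], "roll": 0, "gripper": 0.1},
    {"slide": [0, 0, 4], "roll": 0, "gripper": 0.1},
    {"slide": [0, 0, 5], "roll": 0, "gripper": 0.1},
    {"slide": [0, 0, 5], "roll": 0, "gripper": 0.1},
    {"slide": [0, 0, 5], "roll": 0, "gripper": 0.1},
    {"slide": [0, 0, 5], "roll": 0, "gripper": 0.1},
    {"slide": [0, 0, 5], "roll": 0, "gripper": 0.1},
    {"slide": [0, 0, 5], "roll": 0, "gripper": 0.1},
    {"slide": [0, 0, 5], "roll": 0, "gripper": 0.1}
  ]
}}

```text
clock: 19.13
position: [0.6014, 0.0411, 0.1699]
ee_rot: [-0.234, 3.133, 0.0]
force: [-0.0, 0.0, -5.0]
width: 0.298
```

Emit:
{"op": "jog_arm", "data": {
  "increments": [
    {"slide": [0, 0, -10], "roll": 0, "gripper": 0.1},
    {"slide": [0, 0, -25], "roll": 0, "gripper": 0.1},
    {"slide": [0, 0, -40], "roll": 0, "gripper": 0.1},
    {"slide": [0, 0, -50], "roll": 0, "gripper": 0.1},
    {"slide": [0, 0, -55], "roll": 0, "gripper": 0.1},
    {"slide": [0, 0, -55], "roll": 0, "gripper": 0.1},
    {"slide": [0, 0, -55], "roll": 0, "gripper": 0.1},
    {"slide": [0, 0, -55], "roll": 0, "gripper": 0.1},
    {"slide": [0, 0, -55], "roll": 0, "gripper": 0.1},
    {"slide": [0, 0, -55], "roll": 0, "gripper": 0.1}
  ]
}}

```text
clock: 19.97
position: [0.6009, 0.041, 0.2243]
ee_rot: [0.234, -3.132, 0.0]
force: [-0.7, 0.4, -4.5]
width: 0.298
```

```bash
python3 -c "
from h import *
plan(.6015,.041,.195,1.725)
d=shot('scene','s12')
cv2.imwrite('pics/c19.png',cv2.convertScaleAbs(cv2.resize(d['frame'][160:260,240:340],(600,600),interpolation=2),alpha=1.6))
P=cloud(d); m=(abs(P[...,0]-.61)<.02)&(abs(P[...,1]-.042)<.03)&(P[...,2]<.12)
print(np.percentile(P[m][:,2],[50,80,90,95]))
s=ld('scene0');
print(np.median(P[240:243,285:297,2]))
"
```

```text
t 19.97 pos [0.6009 0.041  0.2243] toolz [-0.001 -0.    -1.   ] cur 1.72 F [-0.69  0.39 -4.49] w 0.298
slide [-0.7 -0.1 29.3] roll -0.005
[0.08171411 0.09323999 0.09433715 0.09495405]
0.0804266854613875
```

View pics/c19.png

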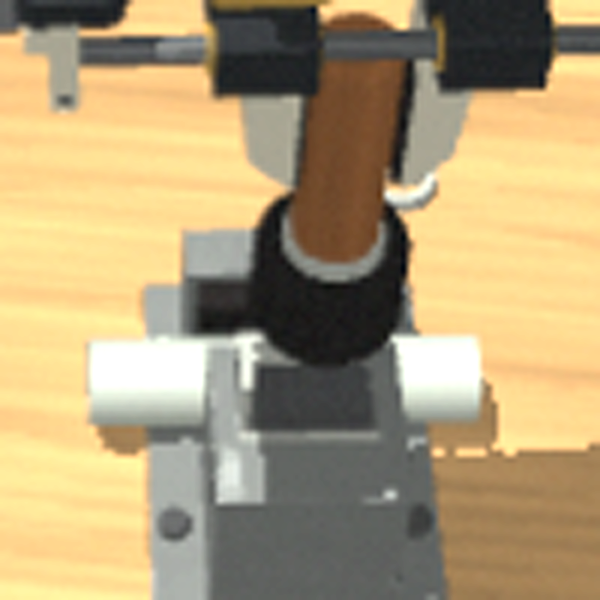

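Emit:
{"op": "jog_arm", "data": {
  "increments": [
    {"slide": [0, 0, 10], "roll": 0, "gripper": 0.1},
    {"slide": [0, 0, 22], "roll": 0, "gripper": 0.1},
    {"slide": [0, 0, 34], "roll": 0, "gripper": 0.1},
    {"slide": [0, 0, 44], "roll": 0, "gripper": 0.1},
    {"slide": [0, 0, 51], "roll": 0, "gripper": 0.1},
    {"slide": [0, 0, 55], "roll": 0, "gripper": 0.1},
    {"slide": [0, 0, 57], "roll": 0, "gripper": 0.1},
    {"slide": [0, 0, 59], "roll": 0, "gripper": 0.1},
    {"slide": [0, 0, 61], "roll": 0, "gripper": 0.1},
    {"slide": [0, 0, 63], "roll": 0, "gripper": 0.1}
  ],
  "newtons": 60
}}

```text
clock: 20.85
position: [0.601, 0.0408, 0.1635]
ee_rot: [-0.234, 3.133, 0.001]
force: [-7.6, -0.8, 13.2]
width: 0.298
```

Emit:
{"op": "jog_arm", "data": {
  "increments": [
    {"slide": [0, 0, 0.6], "roll": 0, "gripper": 0.1},
    {"slide": [0, 0, 1.2], "roll": 0, "gripper": 0.1},
    {"slide": [0, 0, 1.8], "roll": 0, "gripper": 0.1},
    {"slide": [0, 0, 2.4], "roll": 0, "gripper": 0.1},
    {"slide": [0, 0, 3], "roll": 0, "gripper": 0.1},
    {"slide": [0, 0, 3.6], "roll": 0, "gripper": 0.1},
    {"slide": [0, 0, 4.2], "roll": 0, "gripper": 0.1},
    {"slide": [0, 0, 4.5], "roll": 0, "gripper": 0.1},
    {"slide": [0, 0, 4.5], "roll": 0, "gripper": 0.1},
    {"slide": [0, 0, 4.5], "roll": 0, "gripper": 0.1}
  ]
}}

```text
clock: 21.68
position: [0.601, 0.0407, 0.1597]
ee_rot: [-0.233, 3.133, 0.001]
force: [-9.5, -1.0, 15.6]
width: 0.298
```

Emit:
{"op": "jog_arm", "data": {
  "increments": [
    {"slide": [0, 0, 0.5], "roll": 0, "gripper": 0.1},
    {"slide": [0, 0, 1], "roll": 0, "gripper": 0.1},
    {"slide": [0, 0, 1.5], "roll": 0, "gripper": 0.1},
    {"slide": [0, 0, 2], "roll": 0, "gripper": 0.1},
    {"slide": [0, 0, 2.5], "roll": 0, "gripper": 0.1},
    {"slide": [0, 0, 3], "roll": 0, "gripper": 0.1},
    {"slide": [0, 0, 3], "roll": 0, "gripper": 0.1},
    {"slide": [0, 0, 3], "roll": 0, "gripper": 0.1},
    {"slide": [0, 0, 3], "roll": 0, "gripper": 0.1},
    {"slide": [0, 0, 3], "roll": 0, "gripper": 0.1}
  ]
}}

```text
clock: 22.52
position: [0.6012, 0.0407, 0.157]
ee_rot: [-0.233, 3.132, 0.001]
force: [-8.3, -0.9, 19.0]
width: 0.297
```

```bash
python3 -c "
from h import *
plan(.6015,.041,.195,1.725)
d=shot('scene','s13')
cv2.imwrite('pics/c20.png',cv2.convertScaleAbs(cv2.resize(d['frame'][180:260,250:330],(600,600),interpolation=2),alpha=1.6))"
```

```text
t 22.52 pos [0.6012 0.0407 0.157 ] toolz [ 0.001  0.001 -1.   ] cur 1.72 F [-8.34 -0.95 19.03] w 0.297
slide [ -0.4   0.2 -38. ] roll -0.005
```

View pics/c20.png

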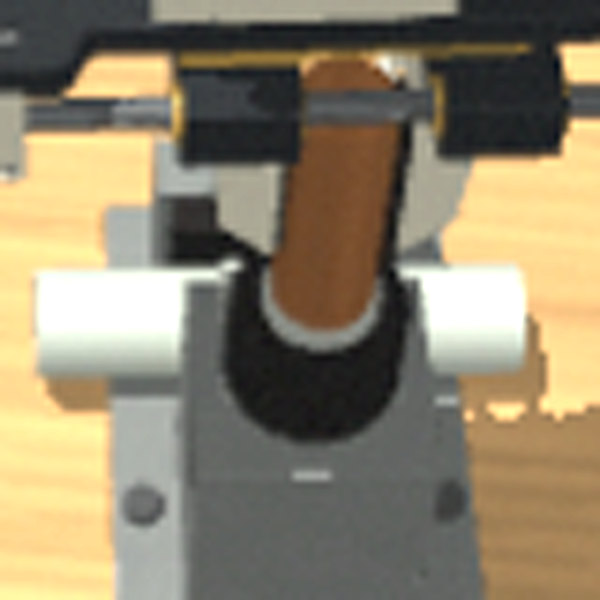

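Still about 1 mm to go. I press until the force jumps, meaning the foot has met the vice.

Emit:
{"op": "jog_arm", "data": {
  "increments": [
    {"slide": [0, 0, 0.5], "roll": 0, "gripper": 0.1},
    {"slide": [0, 0, 1], "roll": 0, "gripper": 0.1},
    {"slide": [0, 0, 1.5], "roll": 0, "gripper": 0.1},
    {"slide": [0, 0, 2], "roll": 0, "gripper": 0.1},
    {"slide": [0, 0, 2], "roll": 0, "gripper": 0.1},
    {"slide": [0, 0, 2], "roll": 0, "gripper": 0.1},
    {"slide": [0, 0, 2], "roll": 0, "gripper": 0.1},
    {"slide": [0, 0, 2], "roll": 0, "gripper": 0.1},
    {"slide": [0, 0, 2], "roll": 0, "gripper": 0.1},
    {"slide": [0, 0, 2], "roll": 0, "gripper": 0.1}
  ]
}}

```text
clock: 23.4
position: [0.6017, 0.0409, 0.156]
ee_rot: [-0.233, 3.131, 0.002]
force: [-10.9, 0.4, 26.5]
width: 0.298
```

Emit:
{"op": "jog_arm", "data": {
  "increments": [
    {"slide": [0, 0, -5], "roll": 0, "gripper": 0.1},
    {"slide": [0, 0, -15], "roll": 0, "gripper": 0.1},
    {"slide": [0, 0, -35], "roll": 0, "gripper": 0.1},
    {"slide": [0, 0, -60], "roll": 0, "gripper": 0.1},
    {"slide": [0, 20, -80], "roll": 0, "gripper": 0.1},
    {"slide": [0, 50, -80], "roll": 0, "gripper": 0.1},
    {"slide": [0, 80, -80], "roll": 0, "gripper": 0.1},
    {"slide": [0, 95, -80], "roll": 0, "gripper": 0.1},
    {"slide": [0, 100, -80], "roll": 0, "gripper": 0.1},
    {"slide": [0, 100, -80], "roll": 0, "gripper": 0.1}
  ]
}}

```text
clock: 24.23
position: [0.5862, 0.142, 0.2327]
ee_rot: [-0.239, 3.132, 0.001]
force: [0.1, 0.4, -3.8]
width: 0.295
```

```bash
python3 -c "
from h import *
plan(.553,.2845,.22,1.725)
d=shot('scene','s14')
cv2.imwrite('pics/c21.png',cv2.convertScaleAbs(cv2.resize(d['frame'][180:260,250:350],(750,600),interpolation=2),alpha=1.6))
P=cloud(d)
s=ld('s14');g=d['frame'].mean(2)
def reg(x0,x1,y0,y1):
    m=(P[...,0]>x0)&(P[...,0]<x1)&(P[...,1]>y0)&(P[...,1]<y1); return m.sum(),np.round(np.percentile(P[m][:,2],[10,50,90]),4)
print('wedge',reg(.593,.606,.028,.053)); print('wall',reg(.616,.63,.028,.06)); print('jaw',reg(.572,.585,.025,.05))
"
```

```text
t 24.23 pos [0.5862 0.142  0.2327] toolz [ 0.     0.001 -1.   ] cur 1.723 F [ 0.11  0.44 -3.77] w 0.295
slide [ 11.2 145.8  12.8] roll -0.002
wedge (np.int64(90), array([0.0798, 0.0816, 0.3402]))
wall (np.int64(146), array([0.0797, 0.0816, 0.3403]))
jaw (np.int64(87), array([0.079 , 0.0809, 0.3401]))
```

View pics/c21.png

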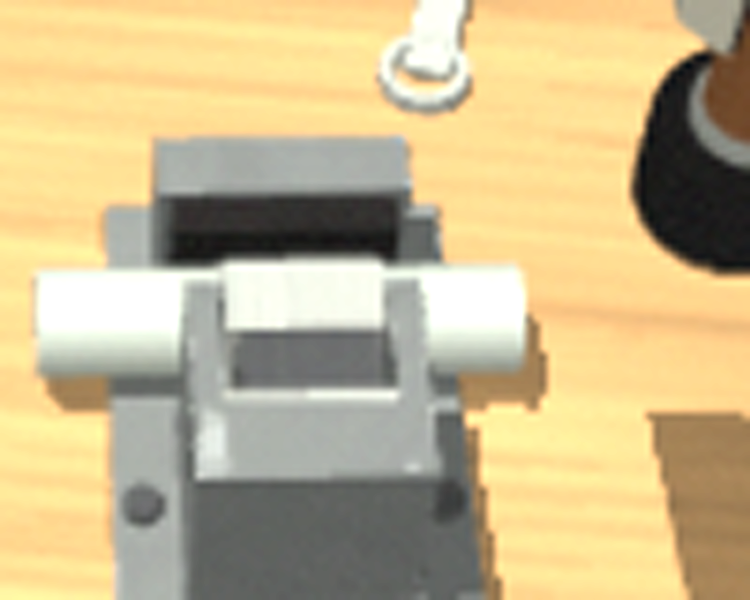

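The wedge is flush: depth gives 81.6 mm on its top and 81.6 mm on the rear wall. The rammer goes back to its spot.

Emit:
{"op": "jog_arm", "data": {
  "increments": [
    {"slide": [3, 40, 0], "roll": 0, "gripper": 0.1},
    {"slide": [6, 80, 0], "roll": 0, "gripper": 0.1},
    {"slide": [9, 115, 0], "roll": 0, "gripper": 0.1},
    {"slide": [11, 138, 10], "roll": 0, "gripper": 0.1},
    {"slide": [11, 146, 40], "roll": 0, "gripper": 0.1},
    {"slide": [11, 146, 75], "roll": 0, "gripper": 0.1},
    {"slide": [11, 146, 105], "roll": 0, "gripper": 0.1},
    {"slide": [11, 146, 125], "roll": 0, "gripper": 0.1},
    {"slide": [11, 146, 135], "roll": 0, "gripper": 0.1},
    {"slide": [11, 146, 140], "roll": 0, "gripper": 0.1}
  ]
}}

```text
clock: 25.12
position: [0.554, 0.2806, 0.0911]
ee_rot: [0.231, -3.132, 0.003]
force: [0.8, 0.4, -4.8]
width: 0.294
```

```bash
python3 -c "
from h import *
plan(.553,.2845,.074,1.725)"
```

```text
t 25.12 pos [0.554  0.2806 0.0911] toolz [-0.001 -0.002 -1.   ] cur 1.718 F [ 0.75  0.4  -4.78] w 0.294
slide [ 0.4  4.  17.1] roll -0.007
```

Emit:
{"op": "jog_arm", "data": {
  "increments": [
    {"slide": [0, 0, 4], "roll": 0, "gripper": 0.1},
    {"slide": [0, 0, 8], "roll": 0, "gripper": 0.1},
    {"slide": [0, 0, 11], "roll": 0, "gripper": 0.1},
    {"slide": [0, 0, 13], "roll": 0, "gripper": 0.1},
    {"slide": [0, 0, 14], "roll": 0, "gripper": 0.1},
    {"slide": [0, 0, 15], "roll": 0, "gripper": 0.1},
    {"slide": [0, 0, 15.5], "roll": 0, "gripper": 0.1},
    {"slide": [0, 0, 16], "roll": 0, "gripper": 0.1},
    {"slide": [0, 0, 16], "roll": 0, "gripper": 0.1},
    {"slide": [0, 0, 16], "roll": 0, "gripper": 0.1}
  ]
}}

```text
clock: 25.95
position: [0.5539, 0.2827, 0.0766]
ee_rot: [-0.234, 3.133, 0.0]
force: [0.3, -0.2, -4.2]
width: 0.298
```

```bash
python3 -c "
from h import *
plan(.553,.2845,.074,1.725)
d=shot('scene','s15')
cv2.imwrite('pics/c22.png',cv2.resize(d['frame'][150:260,350:460],(600,600),interpolation=2))"
```

```text
t 25.95 pos [0.5539 0.2827 0.0766] toolz [ 0.  0. -1.] cur 1.72 F [ 0.34 -0.19 -4.19] w 0.298
slide [0.6 1.9 2.6] roll -0.005
```

View pics/c22.png

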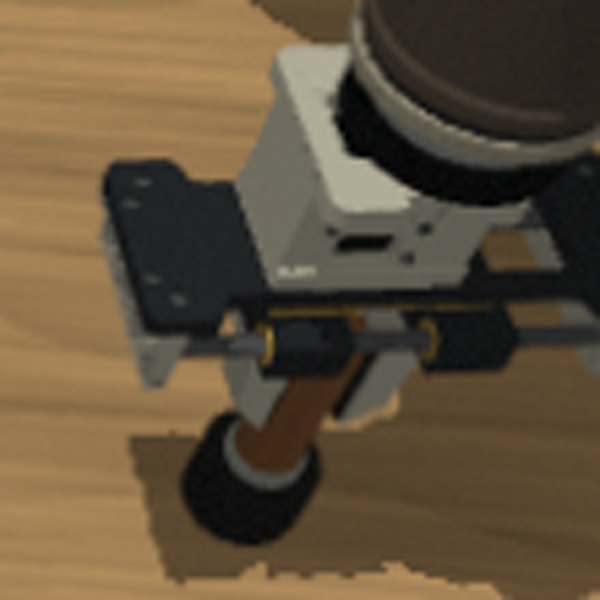

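Emit:
{"op": "jog_arm", "data": {
  "increments": [
    {"slide": [0, 0, 0.5], "roll": 0, "gripper": 0.1},
    {"slide": [0, 0, 1], "roll": 0, "gripper": 0.1},
    {"slide": [0, 0, 1.5], "roll": 0, "gripper": 0.1},
    {"slide": [0, 0, 2], "roll": 0, "gripper": 0.1},
    {"slide": [0, 0, 2.5], "roll": 0, "gripper": 0.1},
    {"slide": [0, 0, 3], "roll": 0, "gripper": 0.1},
    {"slide": [0, 0, 3.3], "roll": 0, "gripper": 0.1},
    {"slide": [0, 0, 3.3], "roll": 0, "gripper": 0.1},
    {"slide": [0, 0, 3.3], "roll": 0, "gripper": 0.1},
    {"slide": [0, 0, 3.3], "roll": 0, "gripper": 0.1}
  ]
}}

```text
clock: 26.83
position: [0.554, 0.2827, 0.074]
ee_rot: [-0.234, 3.133, 0.001]
force: [-4.2, -1.2, 5.3]
width: 0.296
```

On the table (Fz +5). I release and retreat upward.

Emit:
{"op": "jog_arm", "data": {
  "increments": [
    {"slide": [0, 0, -0.5], "roll": 0, "gripper": 0.33},
    {"slide": [0, 0, -0.5], "roll": 0, "gripper": 0.4},
    {"slide": [0, 0, -0.5], "roll": 0, "gripper": 0.6},
    {"slide": [0, 0, -0.5], "roll": 0, "gripper": 0.8},
    {"slide": [0, 0, -0.5], "roll": 0, "gripper": 1},
    {"slide": [0, 0, -0.5], "roll": 0, "gripper": 1},
    {"slide": [0, 0, -0.5], "roll": 0, "gripper": 1},
    {"slide": [0, 0, -0.5], "roll": 0, "gripper": 1},
    {"slide": [0, 0, -0.5], "roll": 0, "gripper": 1},
    {"slide": [0, 0, -0.5], "roll": 0, "gripper": 1}
  ]
}}

```text
clock: 27.67
position: [0.5538, 0.2827, 0.0737]
ee_rot: [-0.234, 3.133, -0.0]
force: [-0.3, -0.7, 0.7]
width: 0.933
```

Emit:
{"op": "jog_arm", "data": {
  "increments": [
    {"slide": [0, 0, -10], "roll": 0, "gripper": 1},
    {"slide": [0, 0, -25], "roll": 0, "gripper": 1},
    {"slide": [0, 0, -45], "roll": 0, "gripper": 1},
    {"slide": [0, 0, -70], "roll": 0, "gripper": 1},
    {"slide": [0, 0, -100], "roll": 0, "gripper": 1},
    {"slide": [0, 0, -130], "roll": 0, "gripper": 1},
    {"slide": [0, 20, -145], "roll": 0, "gripper": 1},
    {"slide": [0, 50, -150], "roll": 0, "gripper": 1},
    {"slide": [0, 70, -150], "roll": 0, "gripper": 1},
    {"slide": [0, 80, -150], "roll": 0, "gripper": 1}
  ]
}}

```text
clock: 28.5
position: [0.5408, 0.3655, 0.225]
ee_rot: [-0.239, 3.132, 0.004]
force: [-0.5, -0.0, -0.4]
width: 0.995
```

```bash
python3 -c "
from h import *
plan(.553,.2845,.074,1.725)
d=shot('scene','s16');t=shot('top','t16')
P=cloud(d); 
def med(P,x0,x1,y0,y1,z0,z1):
    m=(P[...,0]>x0)&(P[...,0]<x1)&(P[...,1]>y0)&(P[...,1]<y1)&(P[...,2]>z0)&(P[...,2]<z1); return m.sum(),np.round(np.median(P[m],0),4) if m.any() else 0
print('wedge',med(P,.593,.606,.028,.053,.07,.12),'wall',med(P,.616,.63,.028,.06,.07,.12))
for n,Q in(('s',P),('t',cloud(t))):
  print(n,'ramtop',med(Q,.5,.6,.23,.33,.117,.135),'ramfoot',med(Q,.5,.6,.23,.33,.027,.045))
  print(n,'pipe',med(Q,.5,.57,.07,.12,.02,.09), med(cloud(ld('scene0' if n=='s' else 'top0')),.5,.57,.07,.12,.02,.09))
cv2.imwrite('pics/c23.png',d['frame'])"
```

```text
t 28.5 pos [0.5408 0.3655 0.225 ] toolz [ 0.001  0.003 -1.   ] cur 1.723 F [-0.48 -0.01 -0.4 ] w 0.995
slide [  0.4 -82.3 150.8] roll -0.002
wedge (np.int64(61), array([0.5998, 0.0405, 0.081 ])) wall (np.int64(90), array([0.6225, 0.0441, 0.0808]))
s ramtop (np.int64(127), array([0.5571, 0.2806, 0.1226])) ramfoot (np.int64(227), array([0.5662, 0.2726, 0.0337]))
s pipe (np.int64(188), array([0.5466, 0.0902, 0.0374])) (np.int64(193), array([0.5495, 0.09  , 0.037 ]))
t ramtop (np.int64(103), array([0.5512, 0.2829, 0.1249])) ramfoot (np.int64(160), array([0.5446, 0.2737, 0.0354]))
t pipe (np.int64(176), array([0.5342, 0.0864, 0.0391])) (np.int64(179), array([0.5371, 0.0868, 0.0393]))
```

View pics/c23.png

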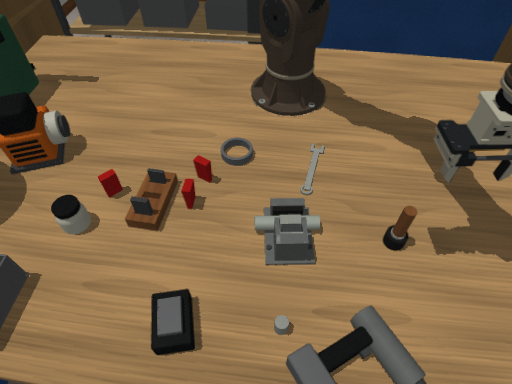

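```bash
python3 -c "
from h import *
print(arm.sign_off())"
```

```text
the job is handed in; nothing more can be done
None
```

I drove the wedge flush in the vice, stood the rammer back on the table and handed the job in at about 28.6 s, well under the 64 s limit. Sign-off reports no verdict, so I can't say whether it passed.

1. **Wedge in the slot:** I took it from the rack's middle pocket, lowered it tip down and let go. Depth then showed it about 26 mm proud, a little under the 28–37 mm you gave.
2. **First tap:** one press with the rammer left it about 13 mm proud, and I then lifted the rammer about 55 mm before continuing.
3. **Driving flush:** I pressed it down in stages up to about 27 N.
4. **Rammer back:** I stood it where it had been and moved the arm away.

**Last checks:**
- **Wedge:** its top reads 81.0 mm, against 80.8 mm for the vice's rear wall.
- **Pipe:** it moved about 3 mm towards the pad.
- **Rammer:** it looks upright, with its top at 123–125 mm.
- **Packers:** both still stand in the rack.

**Not confirmed directly:**
- **First-tap force:** readings during the first tap were small, only about 3 N above the hanging weight. I rely on the wedge having gone down to show the contact passed 2 N.
- **Pipe on pad:** I could not measure this force. I judged it from how hard the last of the drive was and how far the pipe moved.
- **Camera agreement:** the two cameras differed by up to about 6 mm on the same points, so I lined up the wedge and slot within one picture.

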